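# Lock the rack platform with its ring pin

### The arm

A 6-joint arm with a two-finger parallel gripper is mounted at the origin on a cart in front of the work surface, level with it; the furniture and walls round the work are solid. World frame = base frame: x ahead of the robot, y to its left, z up, the work surface at z = 0. Lengths are in mm, angles in rad, forces in N, time in s.
With the tool pointing down it reaches from about 275 to 775 mm from the base axis. Payload 14.6 kg.
Tool frame: the origin (TCP) lies at the very end of the fingers, on their centre line; the grasp point (between the pads) lies 19 mm behind it; z points along the fingers, y is the direction in which the jaws open and shut (so a half turn about z gives the same grasp; the last joint's range is limited). The gripper opens to 85 mm and grips with 20 to 120 N. Pads are 22 mm wide; open, the fingers measure 114 mm over their backs; the gripper's body (76 mm by 85 mm) begins 54 mm behind the grasp point. The pads swing forward as they close: fully open they stand 13 mm farther back than shut.
Start: joints at [-0.155, 0.263, -0.048, 1.259, 0, 1.415], TCP at [525.003, -0.006, 231.278] pointing down, gripper open.
Joint ranges: [-2.65, 2.65], [-0.89, 1.7], [-1.18, 1.37], [-2.13, 2.11], [-1.35, 1.29], [-3.14, 3.14]. Speed limits (rad/s): [1.89, 1.89, 2.57, 2.79, 3.14, 3.14].

### API

Orientations are given as a unit quaternion [w, x, y, z].
In Python, from cell import r gives the robot as it stands.
- The arm moves only by the tool servo_tool, never from a script. Its arguments are lists of equal length, an entry for each row: "offset": the shift along the world's x, y, z in m, a list of three; "turn": the turn about the world's z in rad. In form: {"offset": [[dx, dy, dz], ...], "turn": [turn, ...]}. A call has 1 to 20 rows; each row shifts and turns the commanded pose from where the row before left it; what a row does not reach is not made up. A row lasts 1/12 s, in which the tool goes at most 41.7 mm and 7.16 degrees, less where a joint would pass 70% of its speed; a pose out of reach is approached as far as the arm can. A call with a gripper value outside its range is refused whole. "hand" is the gripper command: -1 is fully open, 1 is shut, values between are in proportion, set as the call begins (left out, the last holds). The fingers move at their own pace and stop on an object; "grip_force" is the grip in N (left out, the last holds). Time passes only in rows, so rows that do not move let the fingers close. It gives the time, the measured TCP pose, the force and the opening at its end, in the units of the state.
- r.state(): the state, without advancing time (a new reading comes with each control period).
- r.get_image(name): name is "scene" or "side" or "wrist"; returns the picture (400x640x3 uint8, blue, green, red); there is no depth.
- r.camera_info(name): a dict with "fovy" (degrees; the focal length in pixels is half the picture's height over the tangent of half this angle, whatever the lens; pixels are square), "cx", "cy" (the principal point, pixels), "camera_from_world" (4x4, takes a point from world to camera coordinates). Camera axes: x right, y down, z forward; pixel columns grow to the right and rows downward; lengths in mm; the calibration is good to about 2 mm. The wrist camera is an equidistant fisheye: a pixel r from the principal point sees the ray r / f radians off the axis. A picture is of the moment at which its call begins: read the wrist's pose just before it. camera_info takes no time and is no camera call; for the wrist camera it gives the pose at the moment of the call.
- r.job_done(): hands the job in, once; it reports no verdict.
The state is a dict: "time_s": time; "joint_pos": joint angles; "dq": joint speeds; "joint_efforts": joint torques, N m; "tool_pos": TCP position; "ee_rot": TCP orientation; "contact_force": force on the tool from outside, world axes, zero at the start; "ft_torque": the same for the moment, N m; "finger_gap": finger opening in mm.
Only numpy, scipy, OpenCV 4.12 (cv2) and the standard library are available. Lean on these libraries where they do the work, as an engineer would, in place of code of your own. Each camera call takes 0.05 s, during which the arm holds its last target.

### The job

Lock the floating rack platform to its base: take the lock pin from its white cradle, slide it through the eye of the platform and on through the fixed eye behind it until its collar sits fully home, and only then swing its sprung ring down over the pin's end until it snaps past and stays there. The platform's eye can stand several millimetres out of line to either side, so find it by feel and bring it into line; do not ram the pin or force the ring, leave the other things on the bench where they are, and let go of everything at the end.

Things in the scene. Friction and masses are not known exactly. Their poses are not given: they have to be found in the camera images.
- pin_grip (a point): centre of the lock pin's black handle (54 long, 14 wide, 18 high; whole pin about 0.1 kg): grip it here from above, fingers on its two flat sides, with 20 to 40 N. x axis: along the pin to its nose; y: across the handle; z: up. In the cradle the pin lies level, this point 50 mm above the bench.
- pin_collar (a point): centre of the front face of the pin's steel collar (18x18, 8 thick), on the pin's axis, 42 mm ahead of pin_grip; same axes. From here a square shank (10x10) runs 32 mm forward, then a blunt nose, 8 across, that ends in a ball of 7 mm diameter 42 mm ahead of this point.
- pin: the whole lock pin with its ring; origin and axes as pin_collar.
- cradle: white plastic rest, fixed, 85x48 mm, origin on the bench under pin_collar, x along the pin. Two notched supports under the pin, 11 to 18 mm behind and 17 to 25 mm ahead of pin_collar; the notches' sides reach up to 53 mm above the bench: lift the pin straight up.
- dock: the fixed grey base plate (215x110x12) with the platform on it; origin on the bench under dock_mouth, axes as dock_mouth. Its steel eye (24x24, hole 12.6 wide, 13 high) stands 16 to 28 mm behind dock_mouth, the hole on the dock_mouth x axis, fixed. The platform carries its own eye (32 wide, 24 high, hole 12 wide, 13 high) 0 to 10 mm behind dock_mouth. Its deck (254 wide, 95 mm high with rack) lies 83 to 167 mm behind dock_mouth.
- dock_mouth (a point): point on the fixed eye's axis, in the front plane of the platform's eye, 60 mm above the bench. x: the level way the pin goes in; y: sideways; z: up. The platform's eye stands up to 9 mm to either side of here (offset not measured), stays where left, slides against about 2 N; the nose enters within 2 mm of its centre. Fully home, pin_collar lies here.
- ring (a joint): angle of the ring about the hinge across the collar, 4 mm behind pin_collar: 0 locked (its stop), 0.15 level with the pin axis, growing as it stands up. Starts at 0.65 to 1.0, leaning forward over the nose; stiff, stays where left. Its bar meets the nose at about 0.25; press on with 5 to 12 N on the tab, stretching its springs 2 mm, until it snaps past.
- ring_tab (a point): middle of the upper face of the steel finger tab (22 long, 20 wide, 4 thick) at the ring's free end, 61 mm from the hinge axis. x: outward along the ring; z: off the upper face. Push it forward and down along its arc about the hinge (straight down on the steep ring jams it), pressing from above at the last; locked, it lies 7 mm below the pin axis and 14 mm ahead of the nose end.
- stirrup: the sprung part of the ring (52 wide, wire 6 thick) with the tab; origin on the ring's hinge axis, x outward along the ring.
- timer: bystander: white kitchen-type timer, 60x64x19 mm; origin under its centre
- marker: bystander: black and white marker pen, 137 long, lying (mm); origin under its centre
- tape: bystander: roll of label tape, 68 across, 19 high (mm); origin under its centre
- forceps: bystander: steel forceps, 128 long, lying (mm); origin under its centre
- boat: bystander: white weighing boat, 53x76x11 mm; origin under its centre
- film: bystander: roll of sealing film, 60 across, 51 high (mm); origin under its centre
There are look-alikes about, which are no part of the job. What is shaped like the pin but pink or red is not meant.

How it is judged:
By the outcome, as a careful person would: the job done as asked, in the order asked, and still so for the second after the job is handed in, with the robot touching nothing.
It also fails if it takes over 72 s, if anything falls off the work surface, if the arm or the gripper's body presses on something with over 40 N, if the wrist force passes 120 N, or if a joint passes its speed limit or range.

## Working session

There is one attempt and no reset: what is moved stays moved. The work goes in short steps, Python scripts to look and compute and a tool call to move; the robot and the scene stay as the last step left them, time stands still between calls to the robot, and variables do not carry over. Pictures are saved under pics/ and viewed, and the job is handed in when it is done.

Besides the shell and the picture viewer there is one more tool, called after "Emit:" in YAML: its name, and indented under it one key for each argument. servo_tool: Moves the arm, as the interface text tells. Its arguments: {"type":"object","properties":{"offset":{"type":"array","items":{"type":"array","items":{"type":"number"}}},"turn":{"type":"array","items":{"type":"number"}},"hand":{"type":"number"},"grip_force":{"type":"number"}},"required":["offset","turn"]}

```bash
ls; mkdir -p pics; python3 - <<'E'
from cell import r
import cv2, json
s=r.state(); print(s)
for n in ["scene","side","wrist"]:
    ci=r.camera_info(n); print(n,ci)
    im=r.get_image(n); cv2.imwrite(f"pics/{n}0.png",im)
E
```

```text
pics
{'time_s': 0.0, 'joint_pos': array([-1.55261531e-01,  2.63497423e-01, -4.89196939e-02,  1.25937653e+00,
        1.79575326e-05,  1.41550267e+00]), 'dq': array([-0.00077569, -0.00093626, -0.00157876, -0.001572  , -0.00010397,
       -0.00023521]), 'joint_efforts': array([ 6.28219332e-04, -6.37613010e+01,  3.84567368e+01,  1.37825581e-02,
        8.02127857e-07, -5.80562346e-05]), 'tool_pos': array([5.24742100e+02, 6.05289718e-02, 2.30844636e+02]), 'ee_rot': array([-4.08186248e-04,  7.07095337e-01,  7.07118049e-01, -2.86577057e-04]), 'contact_force': array([ 0.2770162 , -0.44869121,  0.08553949]), 'ft_torque': array([ 0.01021651,  0.00368734, -0.05577439]), 'finger_gap': 85.59988413215359}
scene {'fovy': 53.31448322279987, 'cx': 323.59814364045866, 'cy': 198.50703347567648, 'camera_from_world': array([[ 8.91259701e-01, -4.53341587e-01, -1.17282084e-02,
        -4.24211082e+02],
       [-2.45072489e-01, -4.59724670e-01, -8.53576419e-01,
         1.49443855e+02],
       [ 3.81569941e-01,  7.63632525e-01, -5.20835624e-01,
         1.01245263e+03],
       [ 0.00000000e+00,  0.00000000
[... 247 characters left out ...]
  [-3.50184685e-01,  6.47308553e-01, -6.77024611e-01,
         2.62035838e+02],
       [ 3.33498887e-01, -5.89263569e-01, -7.35898729e-01,
         1.23036024e+03],
       [ 0.00000000e+00,  0.00000000e+00,  0.00000000e+00,
         1.00000000e+00]])}
wrist {'fovy': 65.70646984690485, 'cx': 322.22985354062314, 'cy': 200.93095585575486, 'camera_from_world': array([[ 9.99999993e-01, -5.49617255e-05, -1.03758314e-04,
        -5.24390677e+02],
       [-1.81229912e-05, -9.45338987e-01,  3.26089251e-01,
        -4.22970531e+01],
       [-1.16009207e-04, -3.26089247e-01, -9.45338981e-01,
         3.80262998e+02],
       [ 0.00000000e+00,  0.00000000e+00,  0.00000000e+00,
         1.00000000e+00]])}
```

View pics/scene0.png

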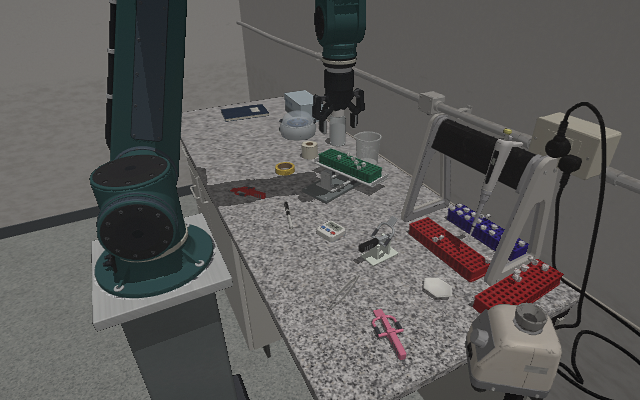

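View pics/side0.png

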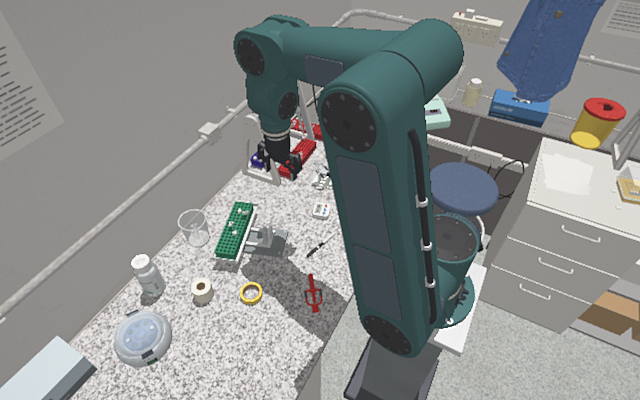

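View pics/wrist0.png

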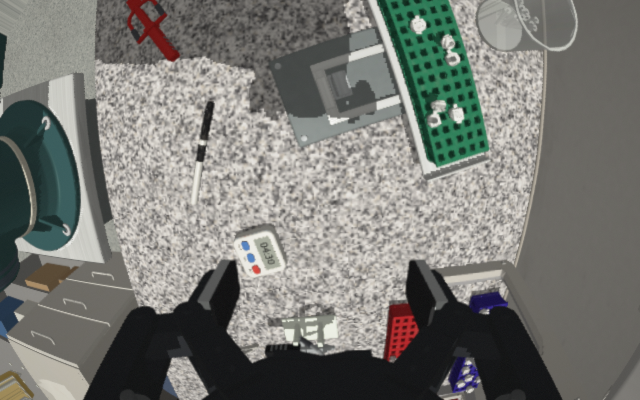

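The scene view shows three pin-shaped things: the black-handled pin in the white cradle at about (378,245), a pink one at (390,332) and a red one at (247,192). The first fits the description (black handle, white cradle). The dock with its green rack is at about (345,178). I'll check all of this in an enlarged crop.

```bash
python3 - <<'E'
import cv2, numpy as np
a=cv2.imread("pics/scene0.png"); b=cv2.imread("pics/side0.png"); w=cv2.imread("pics/wrist0.png")
c1=cv2.resize(a[225:275,345:415],None,fx=8,fy=8,interpolation=cv2.INTER_CUBIC)
cv2.imwrite("pics/c1.png",c1)
c2=cv2.resize(a[140:210,290:400],None,fx=7,fy=7,interpolation=cv2.INTER_CUBIC)
cv2.imwrite("pics/c2.png",c2)
c3=cv2.resize(b[190:290,200:340],None,fx=5.5,fy=5.5,interpolation=cv2.INTER_CUBIC)
cv2.imwrite("pics/c3.png",c3)
c4=cv2.resize(w[290:370,240:380],None,fx=5.5,fy=5.5,interpolation=cv2.INTER_CUBIC)
cv2.imwrite("pics/c4.png",c4)
E
```

```text
(no output)
```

View pics/c1.png

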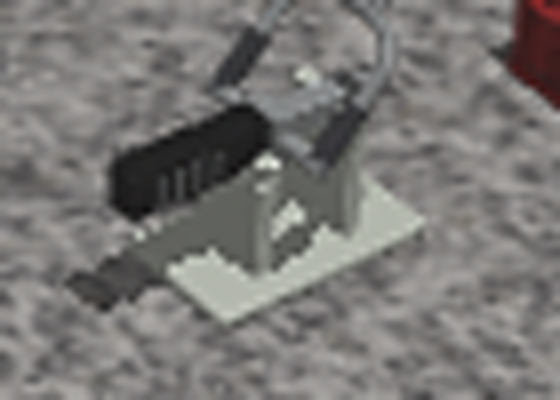

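View pics/c2.png

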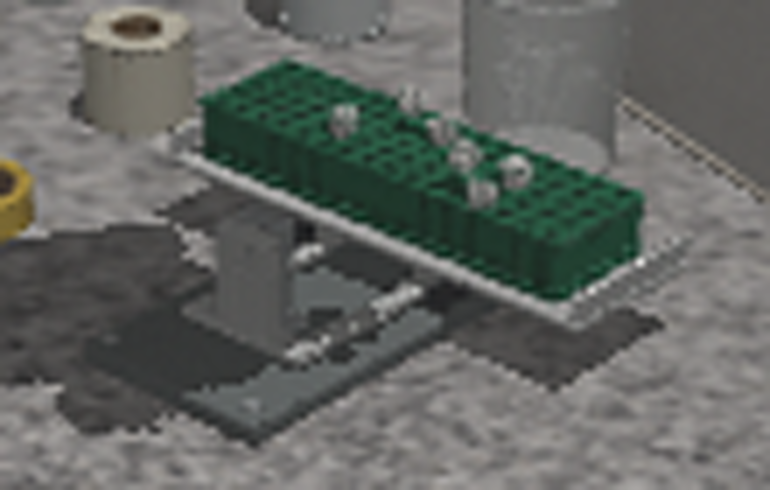

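View pics/c3.png

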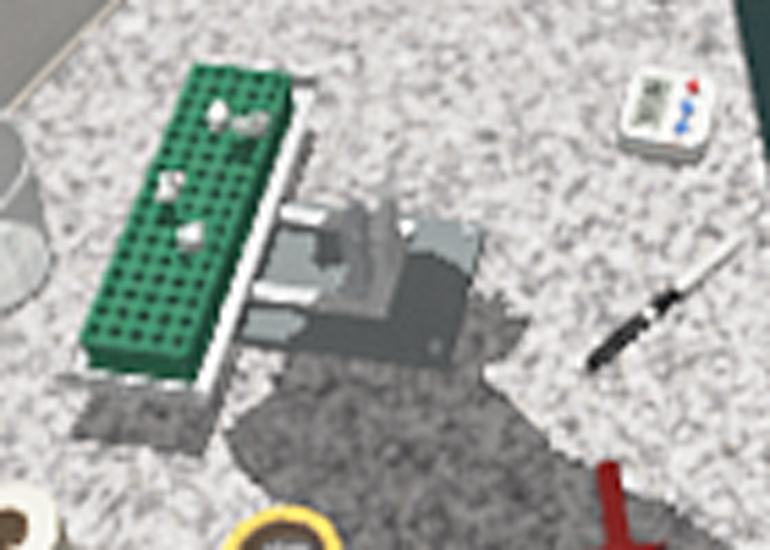

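View pics/c4.png

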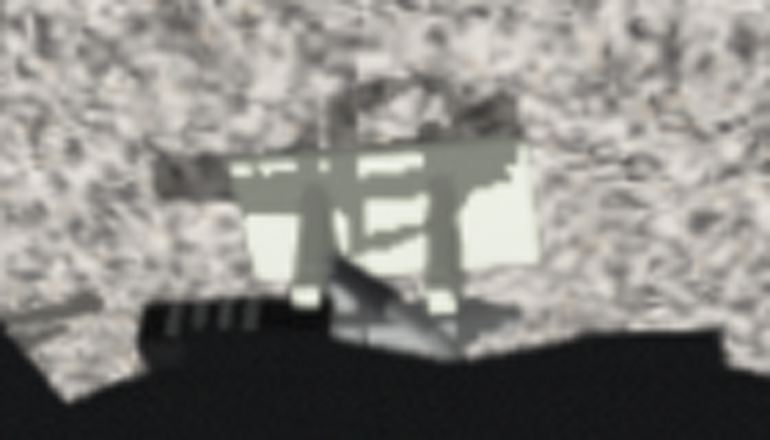

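The crop confirms the pin: black grooved handle, steel collar and ring standing up, in the white cradle. The dock's eyes are in shadow in front of the green rack. Next I cast rays for a first estimate.

```bash
cat > h.py <<'E'
import numpy as np, cv2
from cell import r
def ray(ci,u,v,fish):
    f=200/np.tan(np.radians(ci["fovy"])/2)
    dx,dy=u-ci["cx"],v-ci["cy"]
    if fish:
        rr=np.hypot(dx,dy); th=rr/f
        d=np.array([np.sin(th)*dx/max(rr,1e-9),np.sin(th)*dy/max(rr,1e-9),np.cos(th)])
    else: d=np.array([dx/f,dy/f,1.])
    T=ci["camera_from_world"]; R=T[:3,:3]; o=-R.T@T[:3,3]
    d=R.T@d; return o,d/np.linalg.norm(d)
def onz(ci,u,v,z,fish=False):
    o,d=ray(ci,u,v,fish); return o+d*(z-o[2])/d[2]
def tri(rays):
    A=np.zeros((3,3));b=np.zeros(3)
    for o,d in rays:
        P=np.eye(3)-np.outer(d,d);A+=P;b+=P@o
    p=np.linalg.solve(A,b); return p,[np.linalg.norm((np.eye(3)-np.outer(d,d))@(p-o)) for o,d in rays]
def proj(ci,p,fish=False):
    T=ci["camera_from_world"]; c=T[:3,:3]@np.asarray(p,float)+T[:3,3]
    f=200/np.tan(np.radians(ci["fovy"])/2)
    if fish:
        rr=np.hypot(c[0],c[1]); th=np.arctan2(rr,c[2]); return np.array([ci["cx"]+f*th*c[0]/rr,ci["cy"]+f*th*c[1]/rr])
    return np.array([ci["cx"]+f*c[0]/c[2],ci["cy"]+f*c[1]/c[2]])
def W(): return r.camera_info("wrist")
E
python3 - <<'E'
from h import *
np.set_printoptions(precision=1,suppress=True)
w=W(); s=r.camera_info("scene"); d=r.camera_info("side")
print("cradle wrist")
for u,v in [(282,318),(335,316),(338,338),(288,340)]: print(onz(w,u,v,3,True))
print("cradle scene")
for u,v in [(366,259),(374,265),(398,253),(391,247)]: print(onz(s,u,v,3))
print("handle rear / fwd top scene z59");
for u,v in [(360,246),(378,239)]: print(onz(s,u,v,59))
print("dock plate wrist z12")
for u,v in [(272,67),(303,146),(376,28),(402,120)]: print(onz(w,u,v,12,True))
print("dock scene/side")
for u,v in [(302,190),(326,202)]: print(onz(s,u,v,12))
for u,v in [(287,232),(281,256)]: print(onz(d,u,v,12))
print("timer",onz(w,260,253,10,True),"marker",onz(w,210,103,5,True),onz(w,195,205,5,True))
E
```

```text
cradle wrist
[ 462.1 -235.7    3. ]
[ 544.  -230.4    3. ]
[ 550.  -278.8    3. ]
[ 468.4 -284.5    3. ]
cradle scene
[ 464.4 -255.9    3. ]
[ 469.6 -284.1    3. ]
[ 548.6 -273.8    3. ]
[ 547.1 -245.4    3. ]
handle rear / fwd top scene z59
[ 439.4 -264.4   59. ]
[ 492.4 -261.4   59. ]
dock plate wrist z12
[466.9 121.7  12. ]
[501.9  27.7  12. ]
[586.1 169.1  12. ]
[618.7  60.5  12. ]
dock scene/side
[458.5 117.4  12. ]
[492.9  17.   12. ]
[496.4  32.7  12. ]
[460.8 128.7  12. ]
timer [ 440.4 -115.7   10. ] marker [387.5  83.4   5. ] [353.9 -48.8   5. ]
```

```bash
python3 - <<'E'
from h import *
w=cv2.imread("pics/wrist0.png")
c=cv2.resize(w[10:160,255:415],None,fx=4.8,fy=4,interpolation=cv2.INTER_CUBIC)
cv2.imwrite("pics/c5.png",c)
T=W()["camera_from_world"];print(-T[:3,:3].T@T[:3,3])
E
```

```text
[524.45483884  83.98253643 373.27637028]
```

View pics/c5.png

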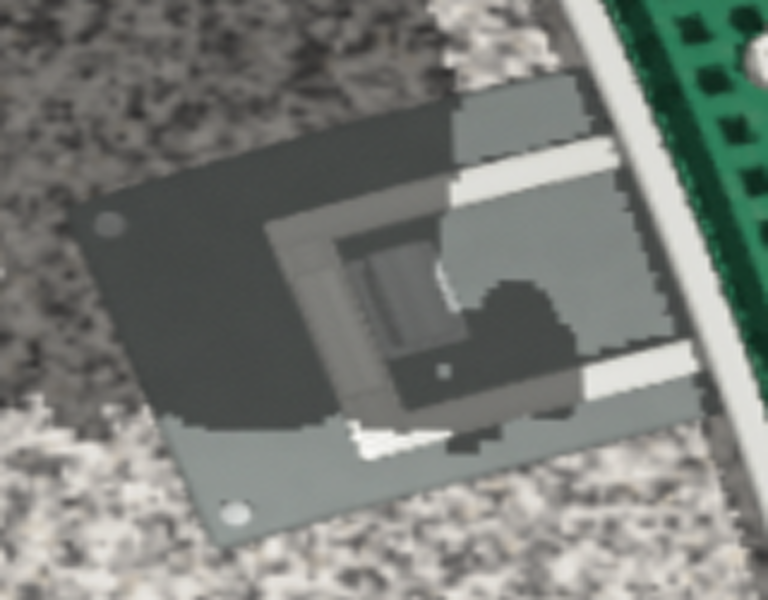

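```bash
python3 - <<'E'
from h import *
np.set_printoptions(precision=1,suppress=True)
w=W()
print("eye top",onz(w,255+415/4.8,10+295/4,72,True))
P=lambda a,b,z:onz(w,255+a/4.8,10+b/4,z,True)
print("bar front corners z72",P(265,225,72),P(350,430,72))
a=[P(75,210,12),P(222,545,12)];print(a, np.degrees(np.arctan2(*(a[0]-a[1])[:2]*[-1,1])))
E
```

```text
eye top [542.8  98.   72. ]
bar front corners z72 [513.1 115.1  72. ] [529.9  65.   72. ]
[array([465.4, 127.1,  12. ]), array([499.8,  27.4,  12. ])] 19.050490659361362
```

Emit:
servo_tool:
  offset:
    - [-0.0077,0.0056,-0.0092]
    - [-0.0077,0.0056,-0.0092]
    - [-0.0077,0.0056,-0.0092]
    - [-0.0077,0.0056,-0.0092]
    - [-0.0077,0.0056,-0.0092]
    - [-0.0077,0.0056,-0.0092]
    - [-0.0077,0.0056,-0.0092]
    - [-0.0077,0.0056,-0.0092]
    - [-0.0077,0.0056,-0.0092]
    - [-0.0077,0.0056,-0.0092]
    - [-0.0077,0.0056,-0.0092]
    - [0,0,0]
    - [0,0,0]
  turn: [-0.1127,-0.1127,-0.1127,-0.1127,-0.1127,-0.1127,-0.1127,-0.1127,-0.1127,-0.1127,-0.1127,0,0]

```text
time_s: 1.23
tool_pos: [440.1, 61.6, 130.1]
ee_rot: [-0.0, 0.986, 0.167, -0.0]
contact_force: [-0.4, 0.2, -0.1]
finger_gap: 85.2
```

```bash
python3 - <<'E'
from h import *
np.set_printoptions(precision=3,suppress=True)
s=r.state();print(s["tool_pos"],s["joint_pos"],s["contact_force"])
import pickle
ci=W();im=r.get_image("wrist");cv2.imwrite("pics/w1.png",im);pickle.dump(ci,open("w1.pkl","wb"))
cv2.imwrite("pics/w1b.png",cv2.resize(im[50:290,170:490],None,fx=2.5,fy=2.5,interpolation=cv2.INTER_CUBIC))
im=r.get_image("scene");cv2.imwrite("pics/s1.png",im)
cv2.imwrite("pics/s1b.png",cv2.resize(im[215:275,340:420],None,fx=8,fy=8,interpolation=cv2.INTER_CUBIC))
E
```

```text
[440.091  61.647 130.096] [-0.045  0.187 -0.441  0.944 -0.     2.762] [-0.385  0.206 -0.143]
```

View pics/w1.png

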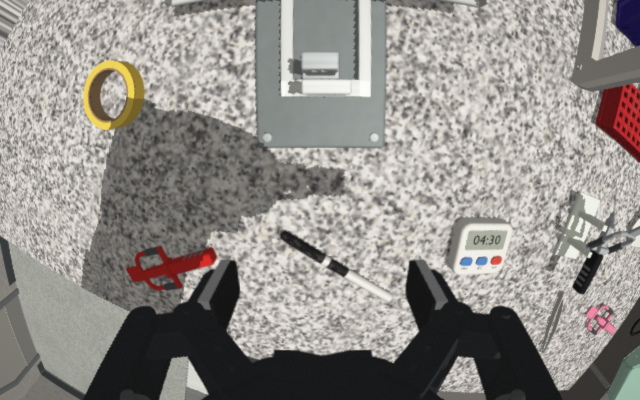

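View pics/w1b.png

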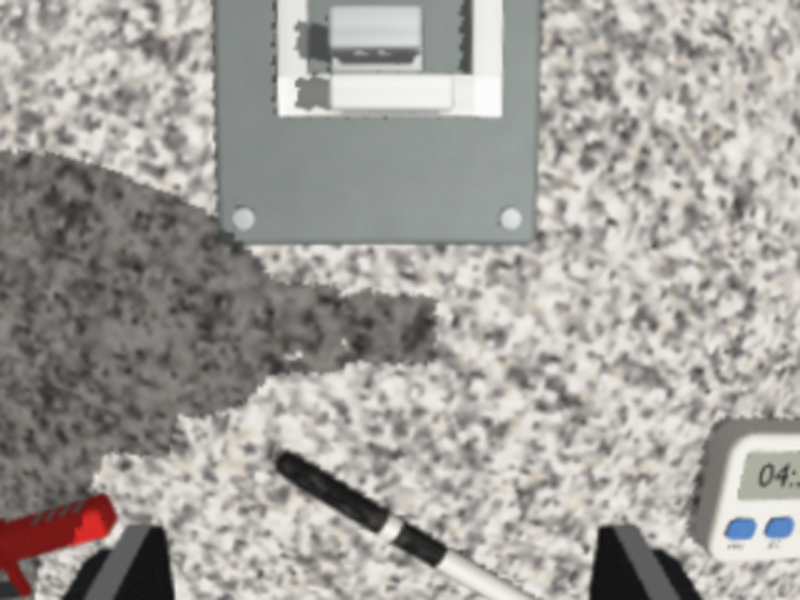

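View pics/s1b.png

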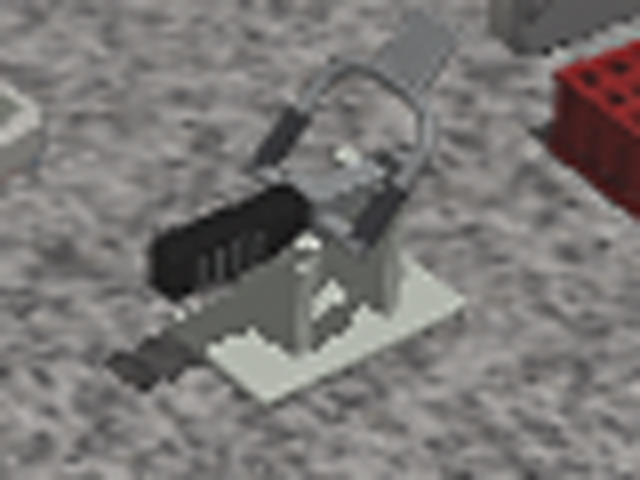

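The wrist view shows the dock plate nearly aligned with the image. The fixed eye spans u 302–338 (v 52–78) and the platform eye u 302–351 (v 79–93), so the platform eye stands a few mm to image right. Now I measure it.

```bash
python3 - <<'E'
from h import *
import pickle
np.set_printoptions(precision=2,suppress=True)
ci=pickle.load(open("w1.pkl","rb")); im=cv2.imread("pics/w1.png")
P=lambda a,b,z:onz(ci,170+a/2.5-.3,50+b/2.5-.3,z,True)
# base plate edges at z12
L=[P(214,20,12),P(217,180,12)]; R=[P(541,20,12),P(537,200,12)]; F=[P(240,242,12),P(520,242,12)]
for n,(a,b) in dict(L=L,R=R).items(): print(n,np.arctan2(*(a-b)[:2][::-1]))
a,b=F; print("F",np.arctan2(*(a-b)[:2][::-1])-np.pi/2)
th=np.arctan2(*(L[0]-L[1]+R[0]-R[1])[:2][::-1])
th=0.33
ex=np.array([np.cos(th),np.sin(th)]);ey=np.array([-ex[1],ex[0]])
def q(n,p): print(n,p, "along %.1f across %.1f"%(p[:2]@ex,p[:2]@ey))
for n,p in [("L",L[0]),("L2",L[1]),("R",R[0]),("R2",R[1]),("F",F[0]),("F2",F[1])]: q(n,p)
q("fixed eye FL",P(331,46,72));q("fixed eye FR",P(421,46,72));q("fixed eye BL",P(333,6,72));q("BR",P(420,6,72))
q("plat eye FL",P(330,108,72));q("FR",P(453,108,72));q("BL",P(331,74,72));q("BR",P(452,74,72))
E
python3 - <<'E'
import cv2
im=cv2.imread("pics/w1.png")
cv2.imwrite("pics/w1c.png",cv2.resize(im[40:110,270:380],None,fx=7,fy=7,interpolation=cv2.INTER_NEAREST))
E
```

```text
L 0.3344975750970788
R 0.33323360842777044
F 0.33493694464126267
L [534.9  153.45  12.  ] along 555.8 across -28.2
L2 [483.06 135.44  12.  ] along 500.9 across -28.4
R [570.45  50.91  12.  ] along 556.2 across -136.7
R2 [512.15  30.73  12.  ] along 494.5 across -136.9
F [465.02 121.49  12.  ] along 479.3 across -35.7
F2 [496.51  30.99  12.  ] along 479.8 across -131.6
fixed eye FL [533.48 107.59  72.  ] along 539.6 across -71.1
fixed eye FR [540.91  86.13  72.  ] along 539.6 across -93.8
fixed eye BL [543.58 110.55  72.  ] along 550.1 across -71.6
BR [550.75  89.84  72.  ] along 550.1 across -93.5
plat eye FL [518.14 102.6   72.  ] along 523.4 across -70.8
FR [528.52  73.11  72.  ] along 523.7 across -102.1
BL [526.57 105.21  72.  ] along 532.3 across -71.1
BR [536.75  76.32  72.  ] along 532.5 across -101.7
```

View pics/w1c.png

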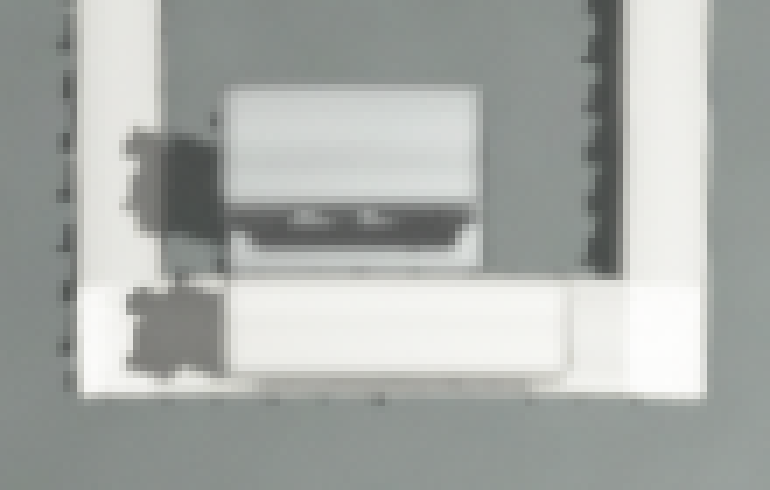

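Dock yaw is about 0.334 and the platform eye sits about 4 mm toward dock −y. Next I move over the pin for a close look.

Emit:
servo_tool:
  offset:
    - [0.0018,-0.0215,0.0007]
    - [0.0018,-0.0215,0.0007]
    - [0.0018,-0.0215,0.0007]
    - [0.0018,-0.0215,0.0007]
    - [0.0018,-0.0215,0.0007]
    - [0.0018,-0.0215,0.0007]
    - [0.0018,-0.0215,0.0007]
    - [0.0018,-0.0215,0.0007]
    - [0.0018,-0.0215,0.0007]
    - [0.0018,-0.0215,0.0007]
    - [0.0018,-0.0215,0.0007]
    - [0.0018,-0.0215,0.0007]
    - [0.0018,-0.0215,0.0007]
    - [0.0018,-0.0215,0.0007]
    - [0.0018,-0.0215,0.0007]
    - [0,0,0]
    - [0,0,0]
  turn: [-0.018,-0.018,-0.018,-0.018,-0.018,-0.018,-0.018,-0.018,-0.018,-0.018,-0.018,-0.018,-0.018,-0.018,-0.018,0,0]

```text
time_s: 2.75
tool_pos: [467.5, -262.2, 140.7]
ee_rot: [0.0, 1.0, 0.031, 0.0]
contact_force: [-0.3, 0.4, 0.8]
finger_gap: 85.4
```

```bash
python3 - <<'E'
from h import *
np.set_printoptions(precision=3,suppress=True)
s=r.state();print(s["tool_pos"],s["joint_pos"],s["ee_rot"],2*np.arctan2(s["ee_rot"][2],s["ee_rot"][1]))
import pickle
ci=W();im=r.get_image("wrist");cv2.imwrite("pics/w2.png",im);pickle.dump(ci,open("w2.pkl","wb"))
cv2.imwrite("pics/w2b.png",cv2.resize(im[190:390,190:450],None,fx=3,fy=3,interpolation=cv2.INTER_CUBIC))
im=r.get_image("scene");cv2.imwrite("pics/s2.png",im)
im=r.get_image("side");cv2.imwrite("pics/d2.png",im)
E
```

```text
[ 467.511 -262.199  140.725] [-0.663  0.325 -0.21   1.035  0.     2.417] [0.    1.    0.031 0.   ] 0.06160368557800932
```

View pics/w2.png

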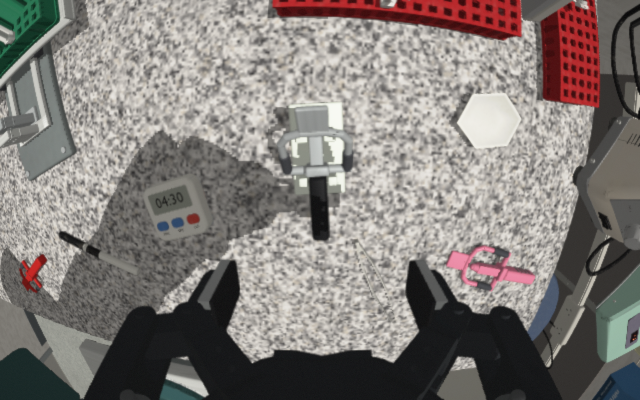

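View pics/w2b.png

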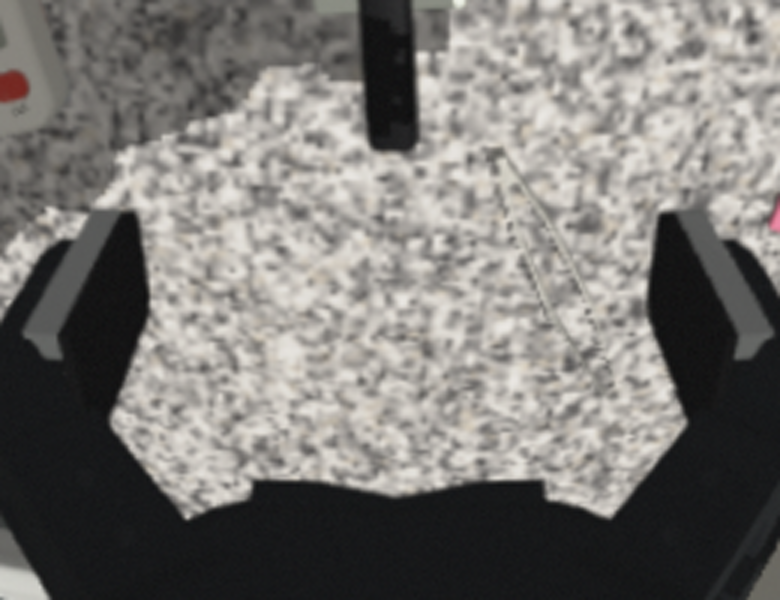

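View pics/s2.png

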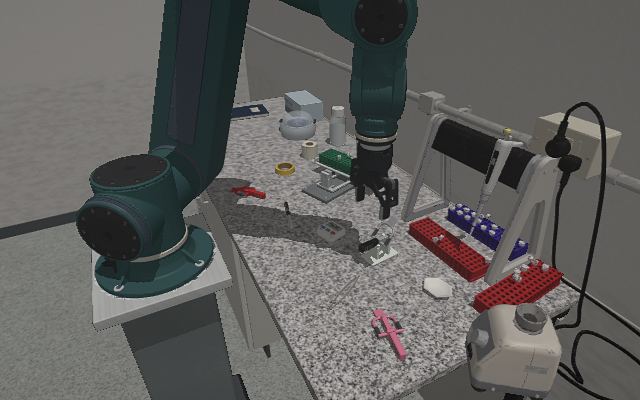

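```bash
python3 - <<'E'
from h import *
import pickle
np.set_printoptions(precision=2,suppress=True)
ci=pickle.load(open("w2.pkl","rb")); im=cv2.imread("pics/w2.png")
cv2.imwrite("pics/w2c.png",cv2.resize(im[95:245,260:380],None,fx=4,fy=4,interpolation=cv2.INTER_NEAREST))
m=(im.max(2)<60).astype(np.uint8); m[:,:290]=0;m[:,350:]=0;m[260:]=0;m[:170]=0
ys,xs=np.nonzero(m); print(xs.min(),xs.max(),ys.min(),ys.max())
for v in range(178,240,6):
    x=xs[ys==v]
    if len(x): print(v,x.min(),x.max(),onz(ci,x.min()-.5,v,59,True),onz(ci,x.max()+.5,v,59,True))
E
```

```text
309 328 177 239
178 310 325 [ 491.64 -251.36   59.  ] [ 492.36 -263.3    59.  ]
184 310 325 [ 486.97 -251.59   59.  ] [ 487.71 -263.6    59.  ]
190 310 326 [ 482.26 -251.82   59.  ] [ 483.04 -264.66   59.  ]
196 310 326 [ 477.49 -252.06   59.  ] [ 478.28 -264.97   59.  ]
202 310 327 [ 472.66 -252.29   59.  ] [ 473.51 -266.06   59.  ]
208 311 327 [ 467.81 -253.3    59.  ] [ 468.62 -266.39   59.  ]
214 311 327 [ 462.85 -253.54   59.  ] [ 463.66 -266.72   59.  ]
220 312 327 [ 457.85 -254.56   59.  ] [ 458.62 -267.06   59.  ]
226 312 328 [ 452.73 -254.81   59.  ] [ 453.56 -268.2    59.  ]
232 313 328 [ 447.57 -255.86   59.  ] [ 448.35 -268.56   59.  ]
238 314 327 [ 442.32 -256.92   59.  ] [ 443.01 -268.13   59.  ]
```

View pics/w2c.png

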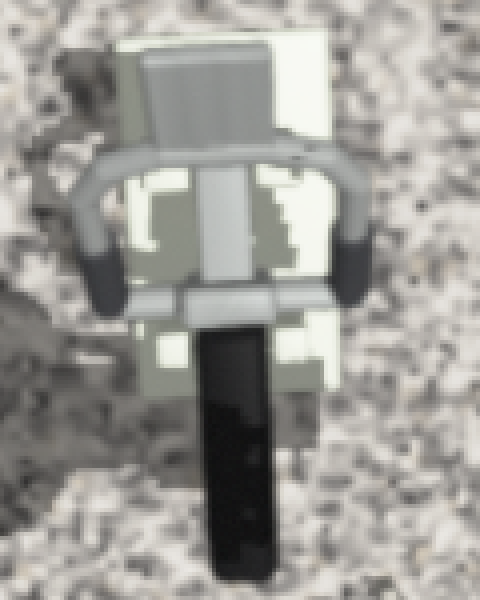

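The handle's apparent length (73 px) doesn't match the given 69 mm from its rear to the collar front. One more view from above the handle will give a parallax check.

Emit:
servo_tool:
  offset:
    - [-0.015,0,-0.001]
    - [-0.015,0,-0.001]
    - [-0.015,0,-0.001]
    - [-0.015,0,-0.001]
    - [-0.015,0,-0.001]
    - [0,0,0]
    - [0,0,0]
  turn: [0,0,0,0,0,0,0]

```text
time_s: 3.48
tool_pos: [392.3, -260.4, 135.9]
ee_rot: [0.0, 1.0, 0.031, 0.0]
contact_force: [0.5, -0.5, -0.4]
finger_gap: 85.3
```

```bash
python3 - <<'E'
from h import *
np.set_printoptions(precision=3,suppress=True)
s=r.state();print(s["tool_pos"])
import pickle
ci=W();im=r.get_image("wrist");cv2.imwrite("pics/w3.png",im);pickle.dump(ci,open("w3.pkl","wb"))
cv2.imwrite("pics/w3c.png",cv2.resize(im[10:160,260:380],None,fx=4,fy=4,interpolation=cv2.INTER_NEAREST))
E
```

```text
[ 392.265 -260.449  135.933]
```

View pics/w3c.png

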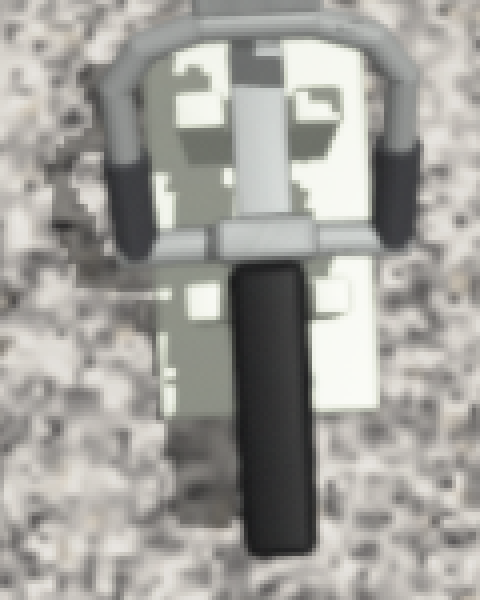

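```bash
python3 - <<'E'
from h import *
import pickle
np.set_printoptions(precision=2,suppress=True)
A=pickle.load(open("w2.pkl","rb"));B=pickle.load(open("w3.pkl","rb"))
for n,a,b in [("handle rear",(243,578),(281,552)),("collar rear",(233,327),(265,259)),("collar front",(231,288),(265,220)),("hingeL end",(125,302),(150,245)),("hingeR end",(337,295),(380,237)),("tab near L", (157,148),(195,10))]:
    pa=(260+a[0]/4-.5,95+a[1]/4-.5); pb=(260+b[0]/4-.5,10+b[1]/4-.5)
    print(n,*tri([ray(A,*pa,True),ray(B,*pb,True)]),onz(A,*pa,59,True),onz(B,*pb,59,True))
E
```

```text
handle rear [ 440.82 -262.75   57.1 ] [np.float64(0.32501586395312093), np.float64(0.3250158639531161)] [ 441.76 -262.38   59.  ] [ 441.11 -263.01   59.  ]
collar rear [ 493.1  -257.16   57.98] [np.float64(0.2859030173458545), np.float64(0.28590301734577483)] [ 493.36 -257.44   59.  ] [ 493.02 -256.86   59.  ]
collar front [ 500.24 -256.54   56.58] [np.float64(0.09641105336278345), np.float64(0.09641105336269698)] [ 500.78 -256.64   59.  ] [ 499.98 -256.43   59.  ]
hingeL end [ 495.14 -236.3    51.33] [np.float64(0.0961963713368353), np.float64(0.09619637133675556)] [ 496.99 -237.08   59.  ] [ 494.49 -236.85   59.  ]
hingeR end [ 499.19 -277.02   52.31] [np.float64(0.1044618362866674), np.float64(0.10446183628675863)] [ 500.7  -276.34   59.  ] [ 498.49 -276.48   59.  ]
tab near L [ 529.4  -243.82   89.17] [np.float64(0.015723721953171222), np.float64(0.015723721953129814)] [ 526.05 -241.77   59.  ] [ 537.97 -241.96   59.  ]
```

Emit:
servo_tool:
  offset:
    - [0.0134,-0.0001,-0.006]
    - [0.0134,-0.0001,-0.006]
    - [0.0134,-0.0001,-0.006]
    - [0.0134,-0.0001,-0.006]
    - [0.0134,-0.0001,-0.006]
    - [0,0,-0.0123]
    - [0,0,-0.0123]
    - [0,0,-0.0123]
    - [0,0,-0.0123]
    - [0,0,-0.0123]
    - [0,0,-0.0123]
    - [0,0,0]
    - [0,0,0]
  turn: [0.0088,0.0088,0.0088,0.0088,0.0088,0,0,0,0,0,0,0,0]

```text
time_s: 4.62
tool_pos: [459.7, -261.0, 31.1]
ee_rot: [-0.001, 0.999, 0.053, -0.001]
contact_force: [0.6, -0.4, 0.9]
finger_gap: 85.3
```

```bash
python3 - <<'E'
from h import *
np.set_printoptions(precision=3,suppress=True)
s=r.state();print(s["tool_pos"],s["contact_force"],2*np.arctan2(s["ee_rot"][2],s["ee_rot"][1]))
import pickle
ci=W();im=r.get_image("wrist");cv2.imwrite("pics/w4.png",im);pickle.dump(ci,open("w4.pkl","wb"))
E
```

```text
[ 459.7   -261.037   31.092] [ 0.581 -0.368  0.946] 0.1058237123738951
```

View pics/w4.png

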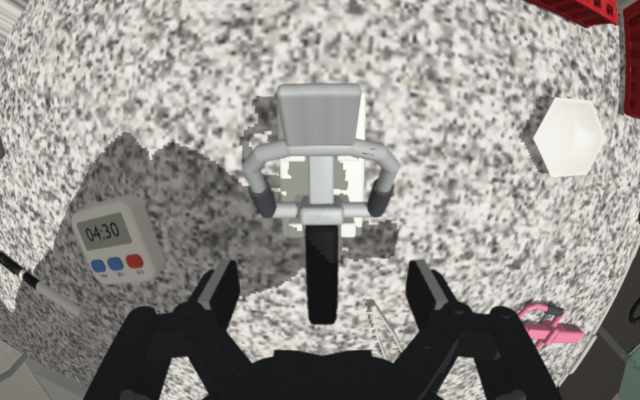

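```bash
python3 - <<'E'
from h import *
import pickle
np.set_printoptions(precision=1,suppress=True)
A=pickle.load(open("w4.pkl","rb"))
for p in [(459.7,-261,59),(470.7,-259.9,59),(448.8,-262.1,59)]: print(proj(A,p,True))
for u,v in [(322,322),(321,223),(321,208)]: print(onz(A,u,v,59,True))
im=cv2.imread("pics/w4.png");cv2.imwrite("pics/w4c.png",cv2.resize(im[190:340,260:380],None,fx=4,fy=4))
E
```

```text
[321.8 293.8]
[322.  273.4]
[321.7 312.3]
[ 442.6 -262.9   59. ]
[ 494.4 -257.    59. ]
[ 500.8 -256.3   59. ]
```

View pics/w4c.png

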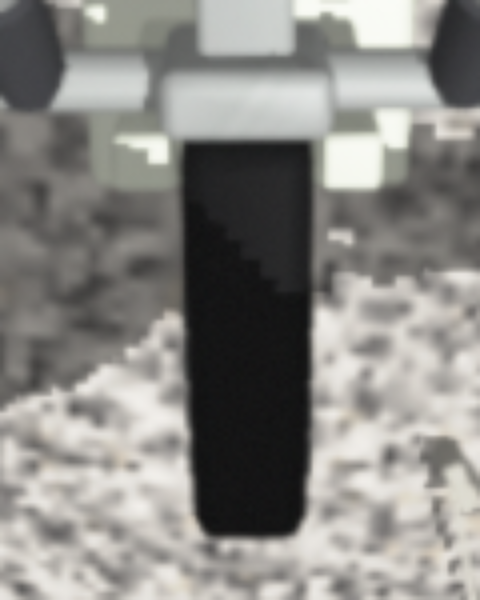

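Emit:
servo_tool:
  offset:
    - [0,0,0]
    - [0,0,0]
    - [0,0,0]
    - [0,0,0]
    - [0,0,0]
    - [0,0,0]
    - [0,0,0]
    - [0,0,0]
    - [0,0,0]
    - [0,0,0]
  turn: [0,0,0,0,0,0,0,0,0,0]
  hand: 1
  grip_force: 35

```text
time_s: 5.5
tool_pos: [459.4, -261.5, 31.9]
ee_rot: [0.0, 0.999, 0.053, 0.0]
contact_force: [-0.4, -0.6, 5.5]
finger_gap: 13.4
```

Emit:
servo_tool:
  offset:
    - [0,0,0.004]
    - [0,0,0.006]
    - [0,0,0.008]
    - [0,0,0.01]
    - [0,0,0.012]
    - [0,0,0.014]
    - [0,0,0.012]
    - [0,0,0]
    - [0,0,0]
  turn: [0,0,0,0,0,0,0,0,0]

```text
time_s: 6.25
tool_pos: [459.6, -261.6, 98.3]
ee_rot: [0.0, 0.999, 0.053, 0.0]
contact_force: [-0.1, -0.5, -1.1]
finger_gap: 13.5
```

```bash
python3 - <<'E'
from h import *
np.set_printoptions(precision=3,suppress=True)
s=r.state();print(s["tool_pos"],s["contact_force"],s["ft_torque"],s["finger_gap"])
import pickle
ci=W();im=r.get_image("wrist");cv2.imwrite("pics/w5.png",im);pickle.dump(ci,open("w5.pkl","wb"))
cv2.imwrite("pics/w5c.png",cv2.resize(im[60:340,240:400],None,fx=2.1,fy=2.1))
im=r.get_image("scene");cv2.imwrite("pics/s5.png",cv2.resize(im[160:300,320:460],None,fx=4,fy=4))
E
```

```text
[ 459.575 -261.622   98.335] [-0.136 -0.541 -1.141] [ 0.023  0.112 -0.006] 13.490072950552307
```

View pics/w5.png

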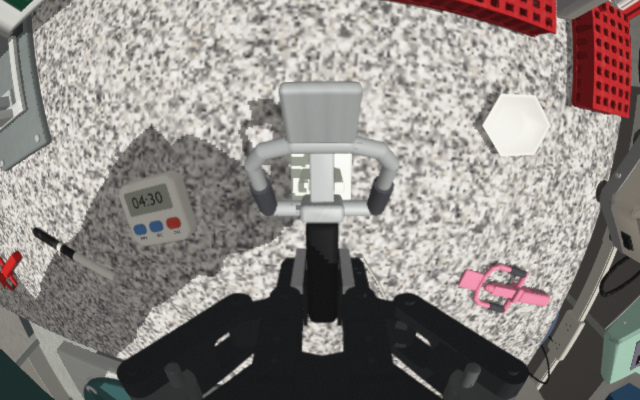

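View pics/s5.png

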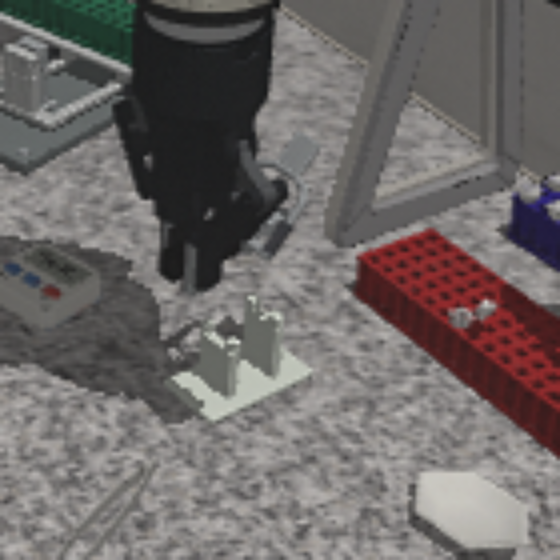

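```bash
python3 - <<'E'
from h import *
import pickle
np.set_printoptions(precision=2,suppress=True)
A=pickle.load(open("w5.pkl","rb"))
im=cv2.imread("pics/w5.png");cv2.imwrite("pics/w5d.png",cv2.resize(im[130:250,270:370],None,fx=6,fy=5,interpolation=cv2.INTER_NEAREST))
p0=np.array([459.58,-261.62]);th=.1058
ex=np.array([np.cos(th),np.sin(th)]);ey=np.array([-ex[1],ex[0]])
g=cv2.cvtColor(im,cv2.COLOR_BGR2GRAY)
for v in (170,180,190,208,211,214,235,245):
    print(v,g[v,296:348])
def L(u,v,z):
    p=onz(A,u,v,z,True)[:2]-p0; return p@ex,p@ey
print(L(321.5,204,125.4),L(321.5,218,125.4),L(321.8,230,125.4))
E
```

```text
170 [151 151 151 151 152 149 136 133 134 134 134 134 134 144 166 191 201 203
 204 204 204 205 204 205 206 208 208 208 209 211 212 214 214 216 216 215
 203 174 133 132 132 133 134 150 198 246 250 250 250 250 250 250]
180 [248 246 223 170 141 137 136 138 149 158 164 179 220 190 171 187 202 203
 202 203 203 204 204 204 205 206 207 208 208 208 210 210 212 212 212 211
 204 179 135 135 136 136 136 136 137 151 185 234 249 250 250 250]
190 [246 236 192 155 151 151 152 151 152 156 198 241 229 197 179 185 201 202
 202 202 202 204 203 204 205 206 205 207 207 208 208 209 209 208 209 208
 203 196 207 244 248 248 248 248 249 249 247 242 241 249 249 249]
208 [131 120 120 117 124 144 159 171 181 186 187 188 190 194 194 194 194 194
 194 195 195 194 194 193 193 193 193 192 194 197 198 199 198 196 195 197
 197 198 198 198 198 198 199 199 198 191 174 167 186 216 218 218]
211 [193 192 190 170 151 156 171 187 199 204 205 207 207 208 209 210 209 210
 210 211 212 211 213 212 213 213 216 218 220 221 221 221 221 221 222 223
 225 225 226 226 227 228 230 228 221 209 193 182 190 216 219 219]
214 [181 180 178 159 143 155 168 184 198 205 205 205 204 203 203 202 202 201
 200 200 199 199 200 200 202 205 207 209 209 208 208 209 211 214 215 216
 216 217 219 220 220 221 221 221 218 207 190 171 167 184 185 184]
235 [229 225 219 208 194 182 174 177 185 155  60  26  28  31  32  34  34  34
  35  37  37  37  38  37  39  39  39  40  41  42  41  40  43  42  43  44
  44  42  37  36  34  50 124 181 207 187 168 154 147 146 151 160]
245 [221 230 236 239 239 237 230 212 181 137  64  24  21  22  21  28  33  33
  34  36  36  36  36  38  39  38  38  38  38  41  40  40  42  43  42  43
  41  38  36  33  32  56 138 189 190 170 143 124 122 131 145 161]
(np.float64(42.673376062404174), np.float64(0.18843424374542095)) (np.float64(36.70647569417948), np.float64(0.19758995930083367)) (np.float64(31.415720431809415), np.float64(0.08361769835622572))
```

View pics/w5d.png

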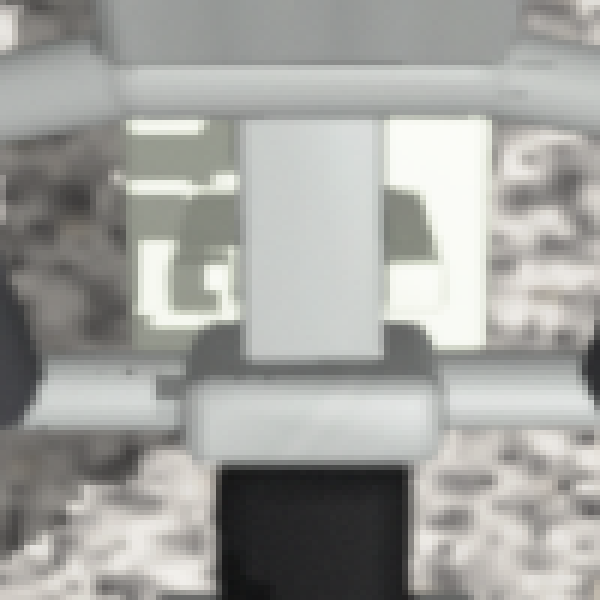

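The pin is level and straight in the grip, with the collar front about 42 mm ahead of the TCP as specified. Now I carry it to a point 60 mm in front of the platform eye.

Emit:
servo_tool:
  offset:
    - [-0.0013,0.013,-0.002]
    - [-0.0024,0.023,-0.002]
    - [-0.0024,0.0235,-0.002]
    - [-0.0024,0.0235,-0.002]
    - [-0.0024,0.0235,-0.002]
    - [-0.0024,0.0235,-0.002]
    - [-0.0024,0.0235,-0.002]
    - [-0.0024,0.0235,-0.002]
    - [-0.0024,0.0235,-0.002]
    - [-0.0024,0.0235,-0.002]
    - [-0.0024,0.0235,-0.002]
    - [-0.0024,0.0235,-0.002]
    - [-0.0024,0.0235,-0.002]
    - [-0.0025,0.022,-0.002]
    - [-0.0006,0,-0.007]
    - [0,0,-0.007]
    - [0,0,-0.007]
    - [0,0,-0.0074]
    - [0,0,0]
    - [0,0,0]
  turn: [0.0163,0.0163,0.0163,0.0163,0.0163,0.0163,0.0163,0.0163,0.0163,0.0163,0.0163,0.0163,0.0163,0.0163,0,0,0,0,0,0]

```text
time_s: 8.02
tool_pos: [425.8, 54.6, 40.9]
ee_rot: [-0.0, 0.986, 0.165, -0.001]
contact_force: [0.5, -0.6, -1.9]
finger_gap: 13.2
```

```bash
cat > st.py <<'E'
from h import *
np.set_printoptions(precision=2,suppress=True)
th=0.334; ex=np.array([np.cos(th),np.sin(th)]);ey=np.array([-ex[1],ex[0]])
M=np.array([521.97,91.63])
def st():
    s=r.state(); p=s["tool_pos"]; y=2*np.arctan2(s["ee_rot"][2],s["ee_rot"][1])
    c=p[:2]+42*np.array([np.cos(y),np.sin(y)])-M
    f=s["contact_force"]
    print("t %.2f tcp"%s["time_s"],p,"yaw %.4f"%y,"collar along %.2f across %.2f z %.2f"%(c@ex,c@ey,p[2]+18.1),"F along %.2f across %.2f z %.2f"%(f[:2]@ex,f[:2]@ey,f[2]),"tq",s["ft_torque"],"gap %.1f"%s["finger_gap"])
E
python3 - <<'E'
from st import *
import pickle
st()
ci=W();im=r.get_image("wrist");cv2.imwrite("pics/w6.png",im);pickle.dump(ci,open("w6.pkl","wb"))
im=r.get_image("scene");cv2.imwrite("pics/s6.png",cv2.resize(im[120:220,280:400],None,fx=6,fy=6))
E
```

```text
t 8.02 tcp [425.77  54.58  40.88] yaw 0.3322 collar along -61.03 across -3.55 z 58.98 F along 0.27 across -0.75 z -1.88 tq [-0.05  0.09 -0.02] gap 13.2
```

View pics/w6.png

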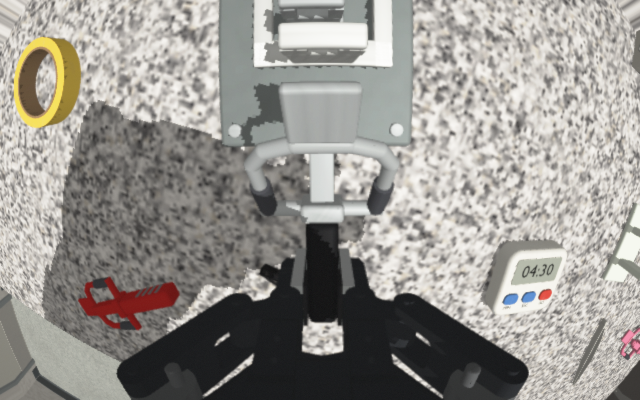

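View pics/s6.png

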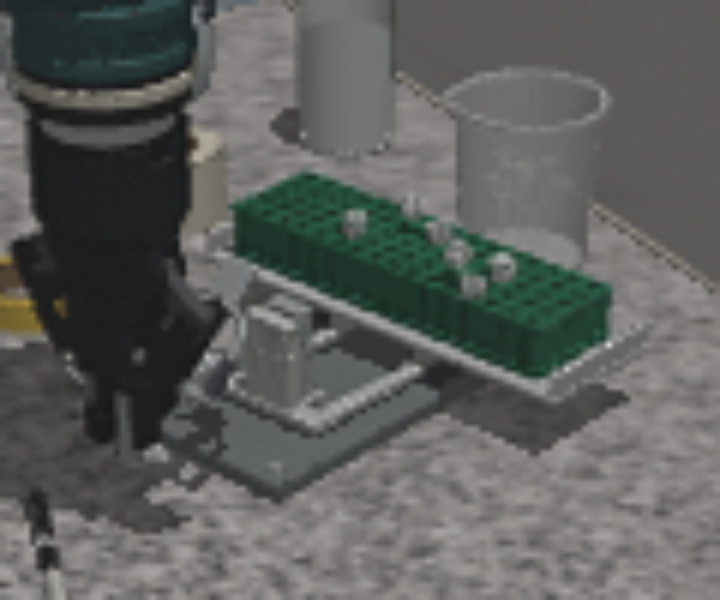

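```bash
python3 - <<'E'
from st import *
import pickle
A=pickle.load(open("w6.pkl","rb"))
im=cv2.imread("pics/w6.png");cv2.imwrite("pics/w6c.png",cv2.resize(im[0:100,250:400],None,fx=5,fy=5,interpolation=cv2.INTER_NEAREST))
def q(u,v,z):
    p=onz(A,u,v,z,True)[:2]-M; return "%.1f %.1f"%(p@ex,p@ey)
g=cv2.cvtColor(im,cv2.COLOR_BGR2GRAY)
for v in (8,14,36,40,44): print(v,g[v,270:380:1])
# pin shank center at (v=175), z=59+5
print("shank",q(321.8,175,64), q(322,160,64))
E
```

```text
8 [229 216 165 139 141 143 143 143 137 119 102  98  98  99 103 106 107 109
 110 112 113 114 116 114 104  98  97 101 101  99 100 100 101 102 102 102
 102 102 103 102 103 102 103 104 103 102 101 102 103 103 104 104 104 103
 104 105 104 104 105 109 105 104 102 101 104 122 138 138 138 139 151 178
 196 200 160 153 153 154 153 154 154 155 154 155 155 155 154 154 155 154
 156 155 154 152 143 131 113  89  83  82  84  88 105 145 196 231 238 240
 240 241]
14 [131 122 114 122 131  90  83  85  85  87  88  91  90  90  90  92  94  95
  94  95  95  94  95  95  95  96  94 111 120 125 124 124 122 121 121 122
 122 122 122 121 122 122 123 124 125 128 128 127 123 122 121 121 121 121
 119 120 119 117  99  91  90  91  92  92  92  94  95  94  95  95  96  98
 120 139 150 154 154 155 155 155 155 154 156 156 156 156 156 155 155 155
 156 153 155 154 153 123  93  83  83  83  83  87 100 137 195 232 239 240
 241 241]
36 [230 211 165 121 128 146 147 145 160 199 223 237 241 241 241 241 242 242
 242 242 242 243 243 243 243 243 244 244 244 244 244 244 245 245 245 245
 245 245 245 245 246 246 246 246 246 246 246 247 2
[... 481 characters left out ...]
8 248 249 249 249 249 249 249 249 249 249 249 250 249 250 250 250
 250 250 250 250 250 250 250 250 250 251 251 251 251 250 251 250 251 251
 251 251 251 251 250 245 231 199 189 185 181 177 174 178 200 231 243 244
 244 245]
44 [143 150 154 137 132 132 132 133 166 198 222 234 238 238 239 238 239 239
 238 239 239 239 239 239 239 239 239 239 239 239 239 239 239 239 239 239
 239 239 239 239 239 239 239 240 239 240 240 240 240 240 240 240 240 241
 241 241 241 241 242 242 242 242 242 242 243 243 243 243 243 244 244 244
 244 245 245 246 245 246 246 246 246 246 247 247 247 247 247 248 248 248
 248 248 249 249 248 242 229 199 228 238 240 240 240 240 240 245 251 251
 251 251]
shank -49.5 -3.4 -43.4 -3.5
```

View pics/w6c.png

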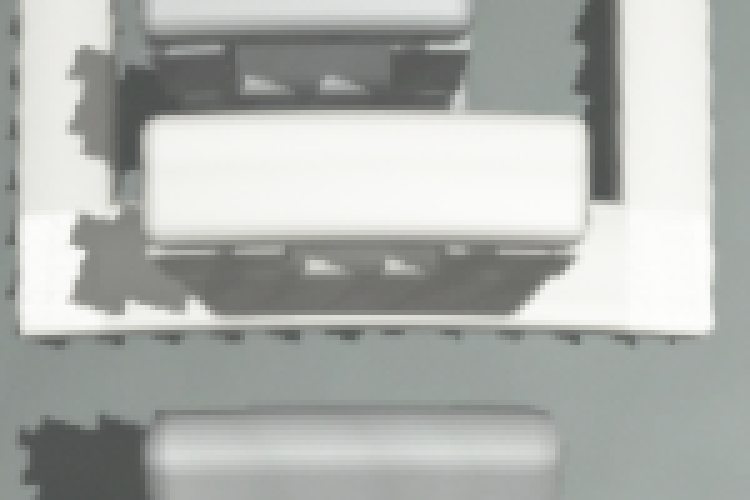

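```bash
python3 - <<'E'
from st import *
import pickle
A=pickle.load(open("w6.pkl","rb"))
def q(u,v,z):
    p=onz(A,u,v,z,True)[:2]-M; return "%.2f %.2f"%(p@ex,p@ey)
for n,u,v in [("PL",278.4,44),("PR",367,44),("Pback L",278.4,24),("Pback R",366.6,24),("FL",279.3,4),("FR",343.4,4)]: print(n,q(u,v,72))
print("front edge",q(323,47.5,72))
for v in range(150,200,10):
    pass
E
```

```text
PL 0.72 11.68
PR 0.68 -19.43
Pback L 8.26 11.70
Pback R 8.22 -19.33
FL 16.03 11.43
FR 15.64 -11.18
front edge -0.98 -3.97
```

Both views agree that the platform eye is at −3.9 mm across. The pin is at −3.5. I make a small correction and then advance gently.

Emit:
servo_tool:
  offset:
    - [0.0029,0.0007,0.0003]
    - [0.0028,0.001,0.0003]
    - [0.0028,0.001,0.0003]
    - [0.0028,0.001,0.0002]
    - [0.0028,0.001,0]
    - [0.0019,0.00066,0]
    - [0,0,0]
    - [0,0,0]
  turn: [0.002,0,0,0,0,0,0,0]

```text
time_s: 8.78
tool_pos: [442.1, 60.5, 42.4]
ee_rot: [-0.0, 0.986, 0.167, -0.0]
contact_force: [0.2, 0.2, -1.4]
finger_gap: 13.2
```

```bash
python3 - <<'E'
from st import *
st()
E
```

```text
t 8.78 tcp [442.1   60.52  42.42] yaw 0.3354 collar along -43.66 across -3.15 z 60.52 F along 0.22 across 0.14 z -1.41 tq [-0.04  0.05 -0.02] gap 13.2
```

Emit:
servo_tool:
  offset:
    - [0.0002,-0.0005,0]
    - [0.0014,0.0005,0]
    - [0.0014,0.0005,0]
    - [0.0014,0.0005,0]
    - [0.0014,0.0005,0]
    - [0,0,0]
    - [0,0,0]
  turn: [0,0,0,0,0,0,0]

```text
time_s: 9.37
tool_pos: [448.0, 62.0, 42.4]
ee_rot: [-0.0, 0.986, 0.167, -0.0]
contact_force: [-0.2, 0.1, -0.9]
finger_gap: 13.3
```

```bash
python3 - <<'E'
from st import *
st();st()
E
```

```text
t 9.37 tcp [447.95  62.    42.45] yaw 0.3354 collar along -37.64 across -3.67 z 60.55 F along -0.17 across 0.14 z -0.95 tq [-0.05  0.12  0.02] gap 13.3
t 9.37 tcp [447.95  62.    42.45] yaw 0.3354 collar along -37.64 across -3.67 z 60.55 F along -0.17 across 0.14 z -0.95 tq [-0.05  0.12  0.02] gap 13.3
```

The nose has entered the eye with no force. I continue until the shank starts into it.

Emit:
servo_tool:
  offset:
    - [0.0014,0.0005,0]
    - [0.0014,0.0005,0]
    - [0.0014,0.0005,0]
    - [0.0014,0.0005,0]
    - [0.0014,0.0005,0]
    - [0,0,0]
    - [0,0,0]
  turn: [0,0,0,0,0,0,0]

```text
time_s: 9.95
tool_pos: [454.9, 64.5, 42.4]
ee_rot: [-0.0, 0.986, 0.167, -0.0]
contact_force: [0.3, -1.3, -0.2]
finger_gap: 13.0
```

```bash
python3 - <<'E'
from st import *
st()
E
```

```text
t 9.95 tcp [454.93  64.5   42.43] yaw 0.3354 collar along -30.23 across -3.60 z 60.53 F along -0.09 across -1.30 z -0.21 tq [-0.05  0.04 -0.01] gap 13.0
```

Emit:
servo_tool:
  offset:
    - [-0.0002,0.0006,0]
    - [-0.0002,0.0006,0]
    - [-0.0002,0.0006,0]
    - [-0.0002,0.0006,0]
    - [-0.0002,0.0006,0]
    - [-0.0002,0.0006,0]
    - [0,0,0]
    - [0,0,0]
    - [0,0,0]
  turn: [0,0,0,0,0,0,0,0,0]

```text
time_s: 10.7
tool_pos: [453.6, 68.1, 42.5]
ee_rot: [-0.0, 0.986, 0.167, -0.0]
contact_force: [-0.1, -1.2, -1.6]
finger_gap: 13.3
```

```bash
python3 - <<'E'
from st import *
import pickle
st()
ci=W();im=r.get_image("wrist");cv2.imwrite("pics/w7.png",im);pickle.dump(ci,open("w7.pkl","wb"))
cv2.imwrite("pics/w7c.png",cv2.resize(im[60:240,230:410],None,fx=3.3,fy=3.3,interpolation=cv2.INTER_CUBIC))
E
```

```text
t 10.70 tcp [453.61  68.11  42.46] yaw 0.3354 collar along -30.29 across 0.25 z 60.56 F along -0.44 across -1.11 z -1.55 tq [-0.31  0.13 -0.08] gap 13.3
```

View pics/w7c.png

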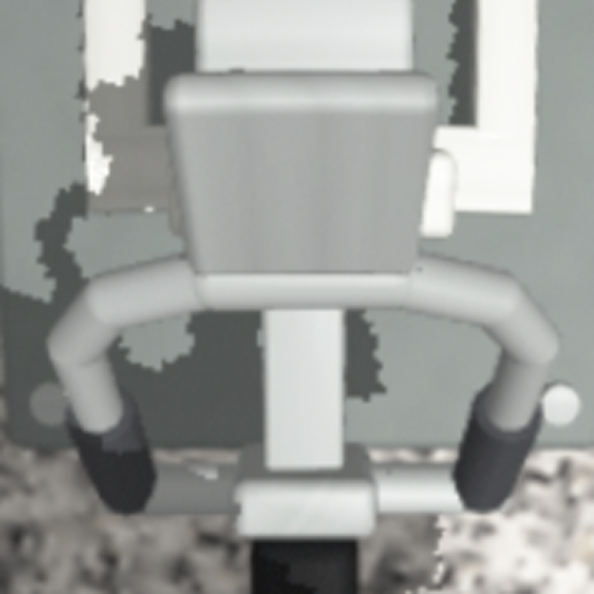

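Emit:
servo_tool:
  offset:
    - [0.0014,0.0004,-0.0003]
    - [0.0014,0.0005,0]
    - [0.0014,0.0005,0]
    - [0.0014,0.0005,0]
    - [0.0014,0.0005,0]
    - [0.0009,0.0003,0]
    - [0,0,0]
    - [0,0,0]
  turn: [-0.001,0,0,0,0,0,0,0]

```text
time_s: 11.42
tool_pos: [461.7, 70.8, 42.2]
ee_rot: [-0.0, 0.986, 0.166, 0.0]
contact_force: [0.9, 0.3, -2.1]
finger_gap: 13.4
```

```bash
python3 - <<'E'
from st import *
st()
E
```

```text
t 11.42 tcp [461.65  70.81  42.16] yaw 0.3344 collar along -21.81 across 0.12 z 60.26 F along 0.99 across -0.01 z -2.10 tq [-0.02  0.05  0.03] gap 13.4
```

Tip at about +20 mm, inside the fixed eye and with no resistance. Continuing.

Emit:
servo_tool:
  offset:
    - [0.0014,0.0005,0]
    - [0.0014,0.0005,0]
    - [0.0014,0.0005,0]
    - [0.0014,0.0005,0]
    - [0.0014,0.0005,0]
    - [0.0014,0.0005,0]
    - [0,0,0]
    - [0,0,0]
  turn: [0,0,0,0,0,0,0,0]

```text
time_s: 12.08
tool_pos: [470.1, 73.8, 42.2]
ee_rot: [-0.0, 0.986, 0.166, -0.0]
contact_force: [-0.4, 0.5, -1.1]
finger_gap: 13.4
```

```bash
python3 - <<'E'
from st import *
st()
E
```

```text
t 12.08 tcp [470.05  73.79  42.16] yaw 0.3344 collar along -12.89 across 0.19 z 60.26 F along -0.27 across 0.58 z -1.13 tq [-0.03  0.04 -0.06] gap 13.4
```

Emit:
servo_tool:
  offset:
    - [0.0014,0.0005,0]
    - [0.0014,0.0005,0]
    - [0.0014,0.0005,0]
    - [0.0014,0.0005,0]
    - [0.0014,0.0005,0]
    - [0.0014,0.0005,0]
    - [0,0,0]
    - [0,0,0]
  turn: [0,0,0,0,0,0,0,0]

```text
time_s: 12.75
tool_pos: [478.4, 76.8, 42.2]
ee_rot: [0.0, 0.986, 0.166, -0.0]
contact_force: [0.6, 0.3, -1.7]
finger_gap: 13.2
```

```bash
python3 - <<'E'
from st import *
st()
E
```

```text
t 12.75 tcp [478.44  76.76  42.15] yaw 0.3343 collar along -4.00 across 0.24 z 60.25 F along 0.65 across 0.14 z -1.72 tq [-0.11  0.   -0.05] gap 13.2
```

Now the last few mm, in 0.6 mm rows, until the collar contacts.

Emit:
servo_tool:
  offset:
    - [0.0006,0.0002,0]
    - [0.0006,0.0002,0]
    - [0.0006,0.0002,0]
    - [0.0006,0.0002,0]
    - [0.0006,0.0002,0]
    - [0.0006,0.0002,0]
    - [0,0,0]
  turn: [0,0,0,0,0,0,0]

```text
time_s: 13.33
tool_pos: [481.6, 77.9, 42.1]
ee_rot: [0.0, 0.986, 0.166, -0.0]
contact_force: [-3.5, -1.7, 0.0]
finger_gap: 13.4
```

```bash
python3 - <<'E'
from st import *
st()
E
```

```text
t 13.33 tcp [481.59  77.86  42.07] yaw 0.3342 collar along -0.66 across 0.24 z 60.17 F along -3.83 across -0.43 z 0.02 tq [-0.28  0.6  -0.05] gap 13.4
```

Emit:
servo_tool:
  offset:
    - [0.0005,0.0002,0]
    - [0.0005,0.0002,0]
    - [0,0,0]
  turn: [0,0,0]

```text
time_s: 13.58
tool_pos: [481.6, 78.0, 41.9]
ee_rot: [0.0, 0.986, 0.166, -0.001]
contact_force: [-8.1, -4.5, 4.3]
finger_gap: 13.1
```

```bash
python3 - <<'E'
from st import *
import pickle
st()
ci=W();im=r.get_image("wrist");cv2.imwrite("pics/w8.png",im);pickle.dump(ci,open("w8.pkl","wb"))
cv2.imwrite("pics/w8c.png",cv2.resize(im[60:240,230:410],None,fx=3.3,fy=3.3,interpolation=cv2.INTER_CUBIC))
im=r.get_image("scene");cv2.imwrite("pics/s8.png",cv2.resize(im[120:220,280:400],None,fx=6,fy=6))
im=r.get_image("side");cv2.imwrite("pics/d8.png",cv2.resize(im[170:290,190:330],None,fx=5,fy=5))
E
```

```text
t 13.58 tcp [481.61  77.98  41.9 ] yaw 0.3340 collar along -0.61 across 0.34 z 60.00 F along -9.10 across -1.64 z 4.28 tq [-0.84  1.43 -0.09] gap 13.1
```

View pics/w8c.png

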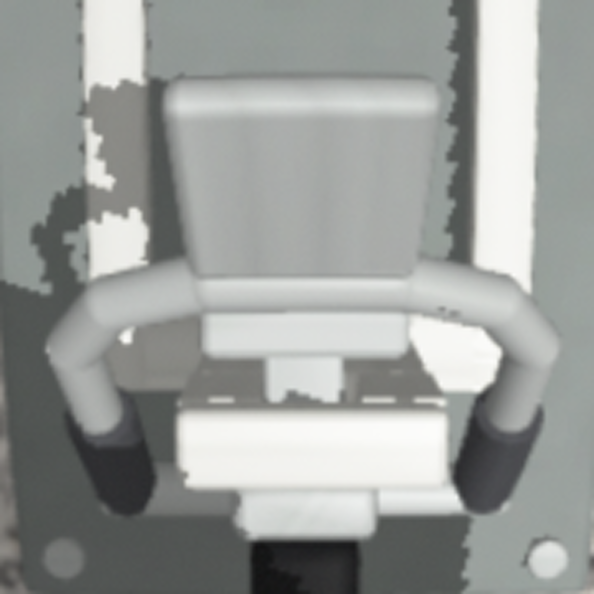

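View pics/d8.png

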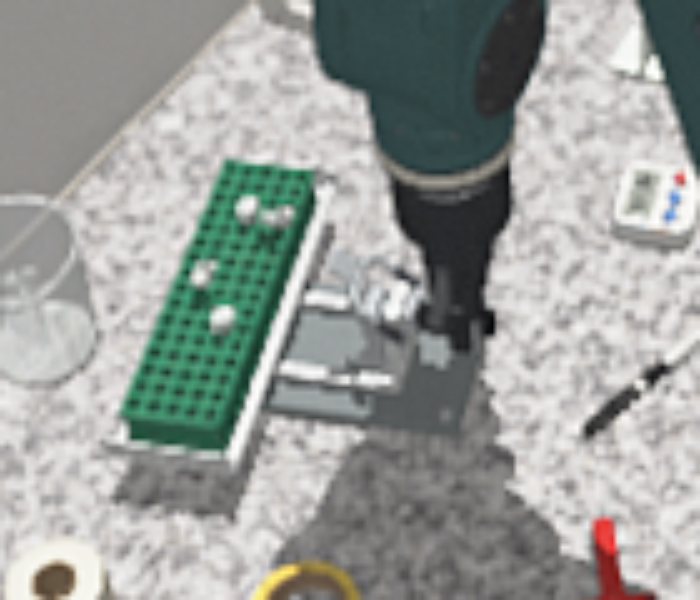

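The collar sits flush on the platform eye: at 9 N it advanced no further, and all three features line up in the picture. I estimate the ring angle from this view before releasing.

```bash
python3 - <<'E'
from st import *
import pickle
A=pickle.load(open("w8.pkl","rb"))
H=np.array([-4.6,60.])
for n,v,rr in [("far",60+85/3.3,72),("far",60+100/3.3,72),("near",60+272/3.3,50),("near",60+300/3.3,47)]:
    o,d=ray(A,230+304/3.3,v,True)
    oo=np.array([(o[:2]-M)@ex,o[2]]);dd=np.array([d[:2]@ex,d[2]])
    k=np.roots([dd@dd,2*dd@(oo-H),(oo-H)@(oo-H)-rr**2])
    for t in k:
        if abs(t.imag)<1e-9:
            p=oo+t.real*dd; print(n,rr,p,np.arctan2(*(p-H)[::-1]))
E
```

```text
far 72 [47.95 10.79] -0.7525881842125548
far 72 [ 44.09 113.04] 0.8281543417462321
far 72 [45.47  8.26] -0.8018334917887959
far 72 [ 43.02 114.  ] 0.8480463837399538
near 50 [16.66 14.74] -1.1316631935452564
near 50 [28.73 97.28] 0.8412919763621436
near 47 [12.13 16.08] -1.2067655883807593
near 47 [26.01 95.67] 0.8616016099112529
```

Emit:
servo_tool:
  offset:
    - [-0.0005,-0.0002,0.0001]
    - [0,0,0.0001]
    - [0,0,0]
  turn: [0,0,0]

```text
time_s: 13.98
tool_pos: [481.6, 78.0, 42.1]
ee_rot: [0.0, 0.986, 0.166, -0.001]
contact_force: [-4.8, -3.2, -2.5]
finger_gap: 13.2
```

```bash
python3 - <<'E'
from st import *
st()
E
```

```text
t 13.98 tcp [481.59  77.98  42.1 ] yaw 0.3341 collar along -0.63 across 0.35 z 60.20 F along -5.63 across -1.45 z -2.53 tq [-0.56  1.   -0.12] gap 13.2
```

Emit:
servo_tool:
  offset:
    - [0,0,0]
    - [0,0,0]
    - [0,0,0]
    - [0,0,0]
    - [0,0,0]
  turn: [0,0,0,0,0]
  hand: -0.2

```text
time_s: 14.4
tool_pos: [482.8, 78.2, 42.5]
ee_rot: [0.0, 0.986, 0.166, 0.0]
contact_force: [0.1, 0.5, -0.2]
finger_gap: 51.2
```

```bash
python3 - <<'E'
from st import *
import pickle
st()
ci=W();im=r.get_image("wrist");cv2.imwrite("pics/w9.png",im);pickle.dump(ci,open("w9.pkl","wb"))
E
```

```text
t 14.40 tcp [482.79  78.18  42.51] yaw 0.3343 collar along 0.57 across 0.15 z 60.61 F along 0.25 across 0.39 z -0.18 tq [-0.01  0.01 -0.01] gap 51.2
```

View pics/w9.png

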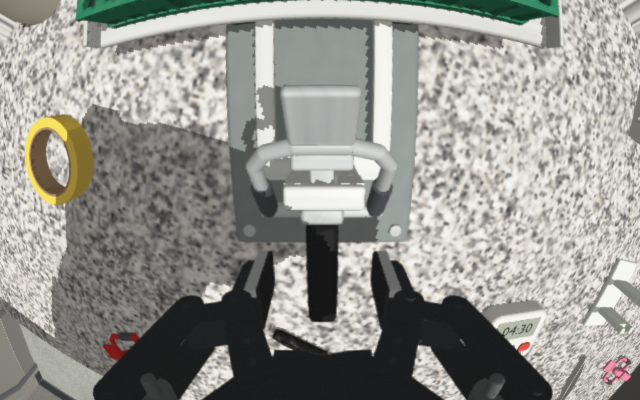

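Emit:
servo_tool:
  offset:
    - [0,0,0.008]
    - [0,0,0.014]
    - [0,0,0.016]
    - [0,0,0.016]
    - [0,0,0.016]
    - [0,0,0.0125]
  turn: [0,0,0,0,0,0]

```text
time_s: 14.95
tool_pos: [482.7, 78.2, 126.7]
ee_rot: [0.0, 0.986, 0.166, 0.001]
contact_force: [0.7, -0.5, 0.6]
finger_gap: 51.8
```

Emit:
servo_tool:
  offset:
    - [0.0057,0.002,0]
    - [0.0057,0.002,0]
    - [0.0057,0.002,0]
    - [0.0057,0.002,0]
    - [0.0057,0.002,-0.003]
    - [0.0057,0.002,-0.005]
    - [0.0037,0.0013,-0.005]
    - [0,0,-0.004]
    - [0,0,0]
    - [0,0,0]
  turn: [0,0,0,0,0,0,0,0,0,0]
  hand: 1

```text
time_s: 15.78
tool_pos: [519.9, 91.4, 107.4]
ee_rot: [-0.0, 0.986, 0.166, -0.001]
contact_force: [0.3, -0.3, 0.4]
finger_gap: -0.1
```

```bash
cat >> st.py <<'E'
def tc():
    s=r.state(); p=s["tool_pos"]; c=p[:2]-M; f=s["contact_force"]
    print("t %.2f TCP along %.2f across %.2f z %.2f"%(s["time_s"],c@ex,c@ey,p[2]),"F along %.2f across %.2f z %.2f"%(f[:2]@ex,f[:2]@ey,f[2]),"gap %.1f"%s["finger_gap"])
E
python3 - <<'E'
from st import *
import pickle
tc()
ci=W();im=r.get_image("wrist");cv2.imwrite("pics/w10.png",im);pickle.dump(ci,open("w10.pkl","wb"))
im=r.get_image("scene");cv2.imwrite("pics/s10.png",cv2.resize(im[110:220,280:400],None,fx=6,fy=5))
E
```

```text
t 15.78 TCP along -1.99 across 0.49 z 107.44 F along 0.15 across -0.36 z 0.43 gap -0.1
```

View pics/w10.png

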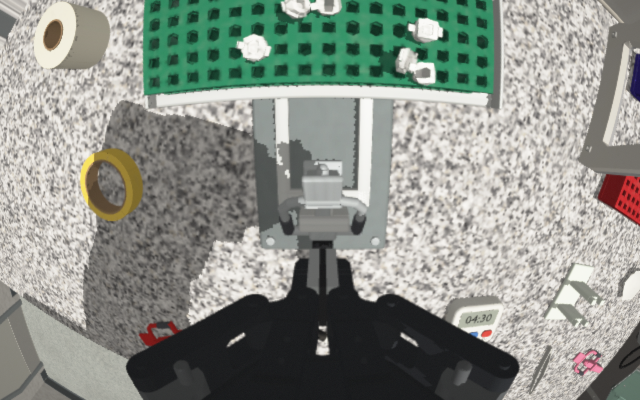

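View pics/s10.png

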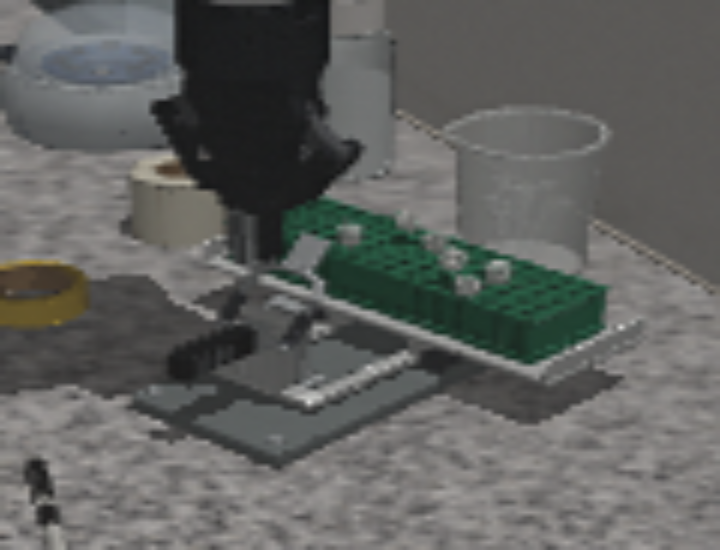

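```bash
python3 - <<'E'
import cv2
im=cv2.imread("pics/w10.png");cv2.imwrite("pics/w10c.png",cv2.resize(im[150:260,260:390],None,fx=5.5,fy=5.5,interpolation=cv2.INTER_CUBIC))
E
```

```text
(no output)
```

View pics/w10c.png

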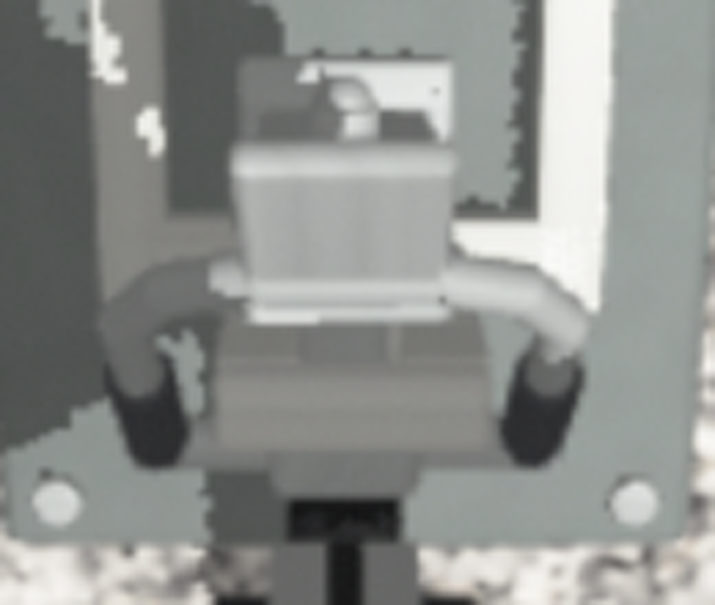

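The pin's nose shows beyond the fixed eye at crop (355,95), the collar is flush, and the ring is untouched. I approach the tab's upper face by feel.

Emit:
servo_tool:
  offset:
    - [0.0038,0.0013,0]
    - [0.0038,0.0013,0]
    - [0.0038,0.0013,0]
    - [0.0038,0.0013,0]
    - [0.0019,0.0007,0]
    - [0.0019,0.0007,0]
    - [0.0019,0.0007,0]
    - [0,0,0]
  turn: [0,0,0,0,0,0,0,0]

```text
time_s: 16.55
tool_pos: [541.6, 98.8, 107.8]
ee_rot: [-0.0, 0.986, 0.166, 0.0]
contact_force: [-0.9, 0.6, -0.8]
finger_gap: 0.2
```

```bash
python3 - <<'E'
from st import *
import pickle
tc()
ci=W();im=r.get_image("wrist");cv2.imwrite("pics/w11.png",im)
cv2.imwrite("pics/w11c.png",cv2.resize(im[150:290,250:400],None,fx=4.2,fy=4.2,interpolation=cv2.INTER_CUBIC))
E
```

```text
t 16.55 TCP along 20.93 across 0.38 z 107.81 F along -0.67 across 0.87 z -0.82 gap 0.2
```

View pics/w11c.png

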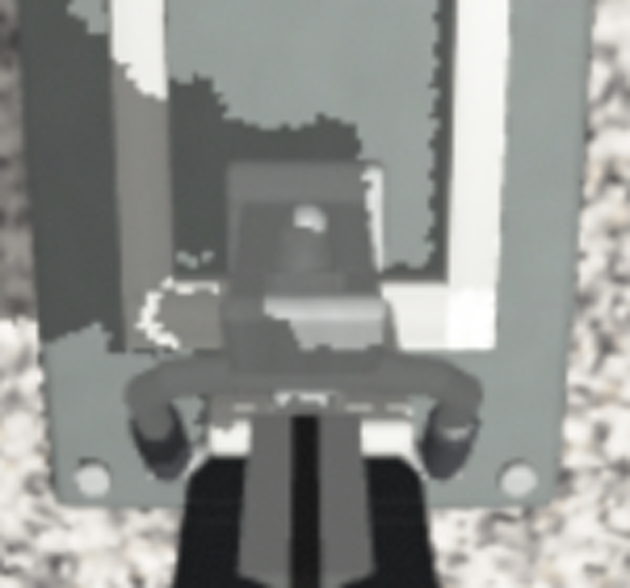

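Emit:
servo_tool:
  offset:
    - [0.0009,0.0003,0]
    - [0.0009,0.0003,0]
    - [0.0009,0.0003,0]
    - [0.0009,0.0003,0]
    - [0,0,0]
  turn: [0,0,0,0,0]

```text
time_s: 17.02
tool_pos: [545.1, 100.0, 107.9]
ee_rot: [0.0, 0.986, 0.166, 0.0]
contact_force: [-0.1, 0.2, 0.5]
finger_gap: -0.2
```

```bash
python3 - <<'E'
from st import *
tc()
E
```

```text
t 17.02 TCP along 24.57 across 0.32 z 107.91 F along -0.02 across 0.18 z 0.54 gap -0.2
```

Emit:
servo_tool:
  offset:
    - [0.0009,0.0003,0]
    - [0.0009,0.0003,0]
    - [0.0009,0.0003,0]
    - [0.0009,0.0003,0]
    - [0,0,0]
  turn: [0,0,0,0,0]

```text
time_s: 17.43
tool_pos: [548.7, 101.2, 107.9]
ee_rot: [0.0, 0.986, 0.166, 0.0]
contact_force: [-0.6, -0.3, -0.5]
finger_gap: 0.4
```

```bash
python3 - <<'E'
from st import *
tc()
E
```

```text
t 17.43 TCP along 28.40 across 0.29 z 107.88 F along -0.70 across -0.07 z -0.50 gap 0.4
```

Emit:
servo_tool:
  offset:
    - [0.0009,0.0003,0]
    - [0.0009,0.0003,0]
    - [0.0009,0.0003,0]
    - [0,0,0]
  turn: [0,0,0,0]

```text
time_s: 17.77
tool_pos: [551.4, 102.1, 107.8]
ee_rot: [0.0, 0.986, 0.166, 0.0]
contact_force: [-0.3, 0.1, -0.6]
finger_gap: 0.1
```

```bash
python3 - <<'E'
from st import *
import pickle
tc()
ci=W();im=r.get_image("wrist");cv2.imwrite("pics/w12.png",im);pickle.dump(ci,open("w12.pkl","wb"))
cv2.imwrite("pics/w12c.png",cv2.resize(im[170:310,250:400],None,fx=4.2,fy=4.2,interpolation=cv2.INTER_CUBIC))
E
```

```text
t 17.77 TCP along 31.22 across 0.25 z 107.84 F along -0.28 across 0.18 z -0.60 gap 0.1
```

View pics/w12c.png

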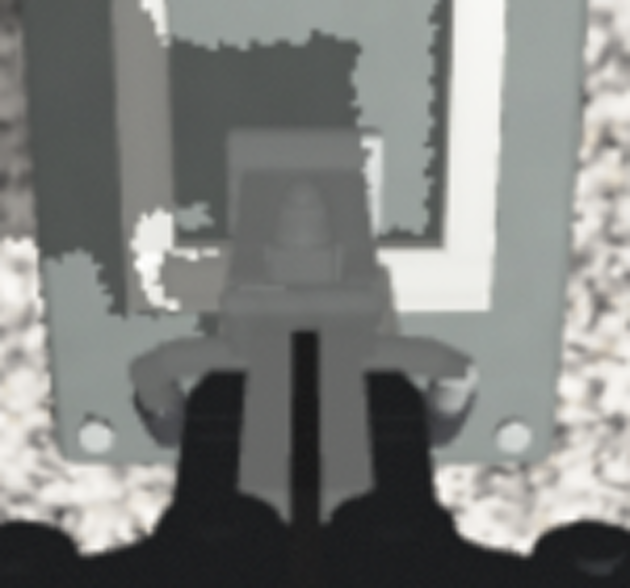

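```bash
cat >> st.py <<'E'
def elev(A,u,v,rr=72,Hz=60):
    H=np.array([-4.3,Hz]); o,d=ray(A,u,v,True)
    oo=np.array([(o[:2]-M)@ex,o[2]]);dd=np.array([d[:2]@ex,d[2]])
    k=np.roots([dd@dd,2*dd@(oo-H),(oo-H)@(oo-H)-rr**2])
    for t in k:
        p=oo+t.real*dd; print(rr,p,"elev %.2f"%np.arctan2(*(p-H)[::-1]), "im %.2f"%t.imag)
E
python3 - <<'E'
from st import *
import pickle
A=pickle.load(open("w12.pkl","rb"))
for y in (283,293,318): elev(A,250+300/4.2,170+y/4.2)
B=pickle.load(open("w10.pkl","rb"))
for y in (148,175): elev(B,260+345/5.5,150+y/5.5)
# where do tip front edges project: points TCP+11 at TCP z
for d in (0,6,11):
    s=r.state()["tool_pos"]; print(d,proj(A,[s[0]+d*ex[0],s[1]+d*ex[1],s[2]],True))
E
```

```text
72 [-11.32 -11.66] elev -1.67 im 0.00
72 [ 47.36 110.15] elev 0.77 im 0.00
72 [-13.68 -11.39] elev -1.70 im 0.00
72 [ 46.47 111.05] elev 0.79 im 0.00
72 [-19.46 -10.39] elev -1.78 im 0.00
72 [ 44.22 113.19] elev 0.83 im 0.00
72 [14.24 -9.57] elev -1.31 im 0.00
72 [ 45.83 111.69] elev 0.80 im 0.00
72 [  9.53 -10.66] elev -1.38 im 0.00
72 [ 43.96 113.43] elev 0.84 im 0.00
0 [322.14 262.96]
6 [322.14 253.08]
11 [322.14 244.58]
```

The tip is at the tab. Now I follow the arc forward and down in small steps, watching the force.

Emit:
servo_tool:
  offset:
    - [0.00097,0.00034,-0.0009]
    - [0.00097,0.00034,-0.0009]
    - [0.00097,0.00034,-0.001]
    - [0.00097,0.00034,-0.001]
    - [0.00097,0.00034,-0.001]
    - [0.00097,0.00034,-0.001]
    - [0.00097,0.00034,-0.0011]
  turn: [0,0,0,0,0,0,0]

```text
time_s: 18.4
tool_pos: [558.1, 104.5, 100.8]
ee_rot: [-0.0, 0.986, 0.166, -0.0]
contact_force: [0.3, -0.8, 0.7]
finger_gap: 0.1
```

```bash
python3 - <<'E'
from st import *
import pickle
tc()
ci=W();im=r.get_image("wrist");cv2.imwrite("pics/w13.png",im);pickle.dump(ci,open("w13.pkl","wb"))
cv2.imwrite("pics/w13c.png",cv2.resize(im[170:310,250:400],None,fx=4.2,fy=4.2,interpolation=cv2.INTER_CUBIC))
E
```

```text
t 18.40 TCP along 38.31 across 0.30 z 100.84 F along 0.05 across -0.90 z 0.73 gap 0.1
```

View pics/w13c.png

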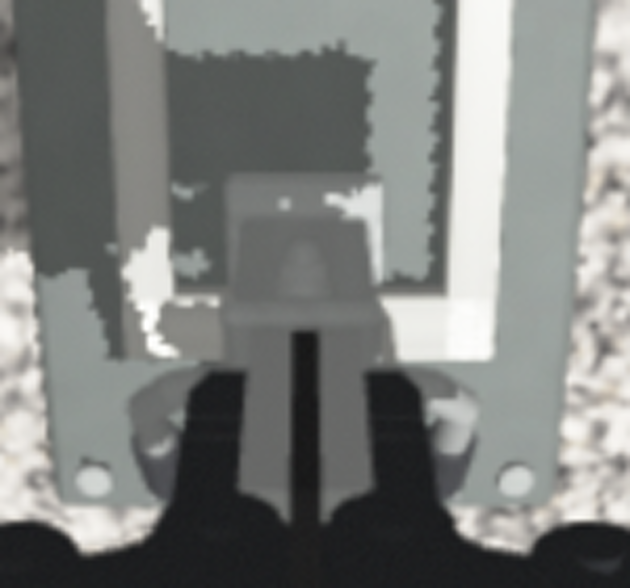

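Emit:
servo_tool:
  offset:
    - [0.00084,0.00029,-0.0011]
    - [0.00084,0.00029,-0.0011]
    - [0.00084,0.00029,-0.0011]
    - [0.00084,0.00029,-0.0011]
    - [0.00084,0.00029,-0.0011]
    - [0.00084,0.00029,-0.0011]
    - [0.00084,0.00029,-0.0011]
  turn: [0,0,0,0,0,0,0]

```text
time_s: 19.03
tool_pos: [564.0, 106.5, 93.2]
ee_rot: [-0.0, 0.986, 0.166, 0.0]
contact_force: [0.3, 0.1, -0.3]
finger_gap: -0.1
```

```bash
python3 - <<'E'
from st import *
import pickle
tc()
A=pickle.load(open("w13.pkl","rb"))
for y in (300,320): elev(A,250+300/4.2,170+y/4.2)
ci=W();im=r.get_image("wrist");cv2.imwrite("pics/w14.png",im);pickle.dump(ci,open("w14.pkl","wb"))
cv2.imwrite("pics/w14c.png",cv2.resize(im[170:310,250:400],None,fx=4.2,fy=4.2,interpolation=cv2.INTER_CUBIC))
E
```

```text
t 19.03 TCP along 44.57 across 0.28 z 93.16 F along 0.35 across -0.01 z -0.35 gap -0.1
72 [ -5.18 -11.99] elev -1.58 im 0.00
72 [ 52.64 104.06] elev 0.66 im 0.00
72 [-10.   -11.77] elev -1.65 im 0.00
72 [ 51.01 106.1 ] elev 0.69 im 0.00
```

View pics/w14c.png

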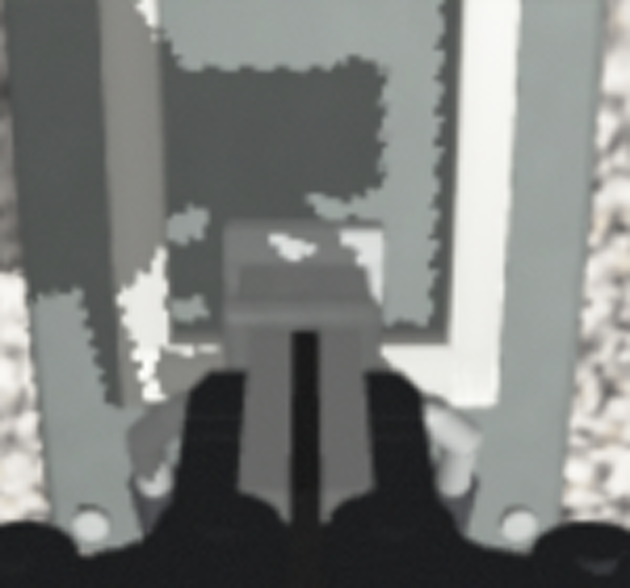

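Emit:
servo_tool:
  offset:
    - [0.0006,0.0002,-0.0011]
    - [0.0006,0.0002,-0.0011]
    - [0.0006,0.0002,-0.0011]
    - [0.0006,0.0002,-0.0011]
    - [0.0006,0.0002,-0.0011]
    - [0.0006,0.0002,-0.0011]
    - [0.0006,0.0002,-0.0011]
    - [0.0006,0.0002,-0.0011]
  turn: [0,0,0,0,0,0,0,0]

```text
time_s: 19.75
tool_pos: [568.7, 108.1, 84.4]
ee_rot: [0.0, 0.986, 0.166, 0.0]
contact_force: [-0.3, -0.4, 0.5]
finger_gap: -0.1
```

```bash
python3 - <<'E'
from st import *
import pickle
tc()
ci=W();im=r.get_image("wrist");cv2.imwrite("pics/w15.png",im);pickle.dump(ci,open("w15.pkl","wb"))
cv2.imwrite("pics/w15c.png",cv2.resize(im[170:310,250:400],None,fx=4.2,fy=4.2,interpolation=cv2.INTER_CUBIC))
im=r.get_image("scene");cv2.imwrite("pics/s15.png",cv2.resize(im[110:220,280:400],None,fx=6,fy=5))
E
```

```text
t 19.75 TCP along 49.58 across 0.20 z 84.36 F along -0.41 across -0.32 z 0.50 gap -0.1
```

View pics/w15c.png

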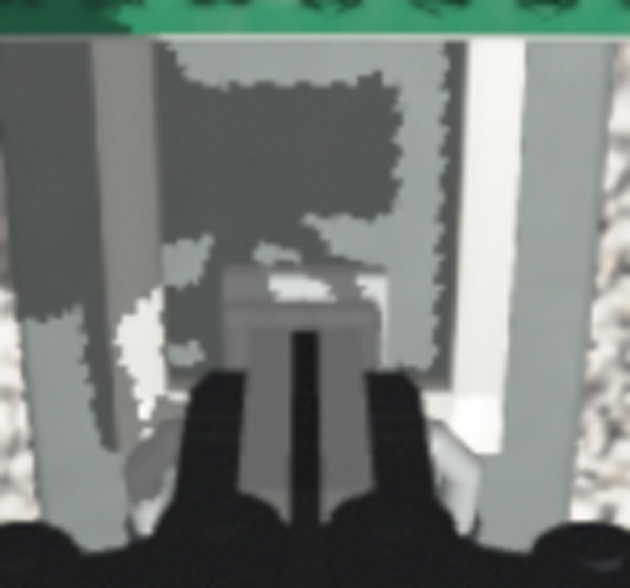

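View pics/s15.png

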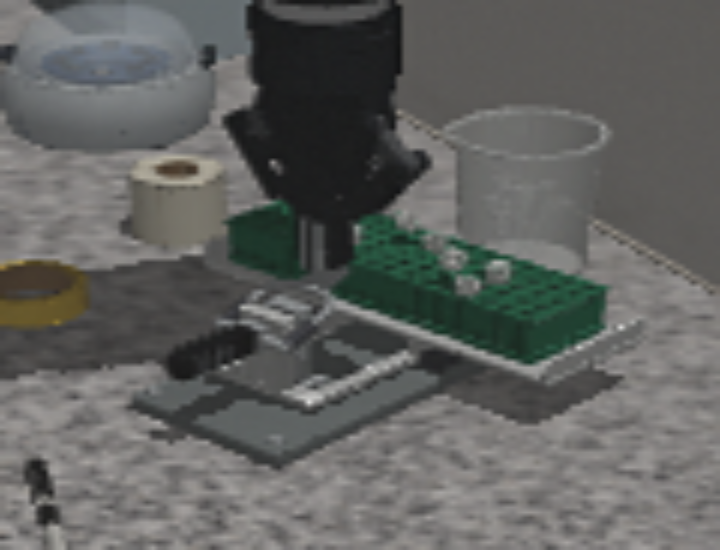

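Emit:
servo_tool:
  offset:
    - [0.0004,0.00013,-0.00105]
    - [0.0004,0.00013,-0.00105]
    - [0.0004,0.00013,-0.00105]
    - [0.0004,0.00013,-0.00105]
    - [0.0004,0.00013,-0.00105]
    - [0.0004,0.00013,-0.00105]
    - [0.0003,0.0001,-0.00105]
    - [0.0003,0.0001,-0.00105]
    - [0.0003,0.0001,-0.00105]
  turn: [0,0,0,0,0,0,0,0,0]

```text
time_s: 20.6
tool_pos: [572.0, 109.1, 74.9]
ee_rot: [0.0, 0.986, 0.166, -0.0]
contact_force: [-0.5, 0.6, -0.2]
finger_gap: -0.2
```

```bash
python3 - <<'E'
from st import *
import pickle
tc()
ci=W();im=r.get_image("wrist");cv2.imwrite("pics/w16.png",im);pickle.dump(ci,open("w16.pkl","wb"))
cv2.imwrite("pics/w16c.png",cv2.resize(im[170:310,250:400],None,fx=4.2,fy=4.2,interpolation=cv2.INTER_CUBIC))
E
```

```text
t 20.60 TCP along 53.00 across 0.15 z 74.91 F along -0.27 across 0.78 z -0.21 gap -0.2
```

View pics/w16c.png

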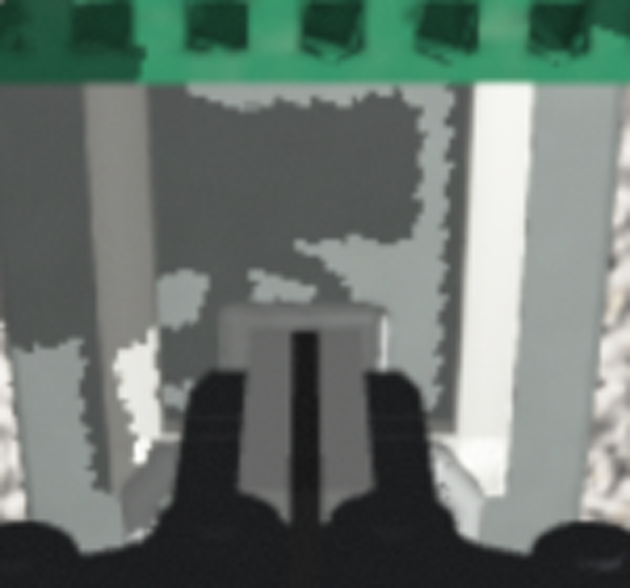

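Emit:
servo_tool:
  offset:
    - [0.00025,0.0001,-0.0009]
    - [0.00025,0.0001,-0.0009]
    - [0.00025,0.0001,-0.0009]
    - [0.00025,0.0001,-0.0009]
    - [0.00025,0.0001,-0.0009]
    - [0.00025,0,-0.0009]
    - [0,0,0]
  turn: [0,0,0,0,0,0,0]

```text
time_s: 21.23
tool_pos: [573.5, 109.7, 69.5]
ee_rot: [-0.0, 0.986, 0.166, -0.0]
contact_force: [-0.4, 0.2, 0.3]
finger_gap: 0.0
```

```bash
python3 - <<'E'
from st import *
tc()
E
```

```text
t 21.23 TCP along 54.59 across 0.15 z 69.45 F along -0.34 across 0.28 z 0.29 gap 0.0
```

Emit:
servo_tool:
  offset:
    - [0.0003,0.0001,-0.0007]
    - [0.0003,0.0001,-0.0007]
    - [0.0003,0.0001,-0.0007]
    - [0,0,-0.0007]
    - [0,0,0]
  turn: [0,0,0,0,0]

```text
time_s: 21.65
tool_pos: [574.5, 110.0, 66.8]
ee_rot: [-0.0, 0.986, 0.166, 0.0]
contact_force: [1.5, 0.6, -0.2]
finger_gap: -0.2
```

```bash
python3 - <<'E'
from st import *
tc()
E
```

```text
t 21.65 TCP along 55.62 across 0.12 z 66.77 F along 1.57 across 0.06 z -0.24 gap -0.2
```

Emit:
servo_tool:
  offset:
    - [0.0002,0.0001,-0.0006]
    - [0.0002,0.0001,-0.0006]
    - [0,0,-0.0006]
    - [0,0,0]
  turn: [0,0,0,0]

```text
time_s: 21.98
tool_pos: [574.8, 110.1, 65.0]
ee_rot: [0.0, 0.986, 0.166, 0.0]
contact_force: [0.4, -0.5, 3.0]
finger_gap: -0.0
```

```bash
python3 - <<'E'
from st import *
import pickle
tc()
ci=W();im=r.get_image("wrist");cv2.imwrite("pics/w17.png",im);pickle.dump(ci,open("w17.pkl","wb"))
cv2.imwrite("pics/w17c.png",cv2.resize(im[170:310,250:400],None,fx=4.2,fy=4.2,interpolation=cv2.INTER_CUBIC))
im=r.get_image("scene");cv2.imwrite("pics/s17.png",cv2.resize(im[110:220,280:400],None,fx=6,fy=5))
E
```

```text
t 21.98 TCP along 55.97 across 0.17 z 65.05 F along 0.24 across -0.63 z 3.00 gap -0.0
```

View pics/w17c.png

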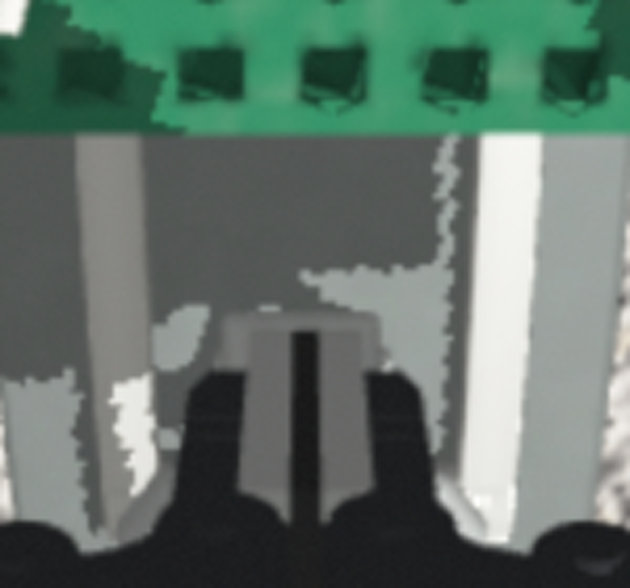

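View pics/s17.png

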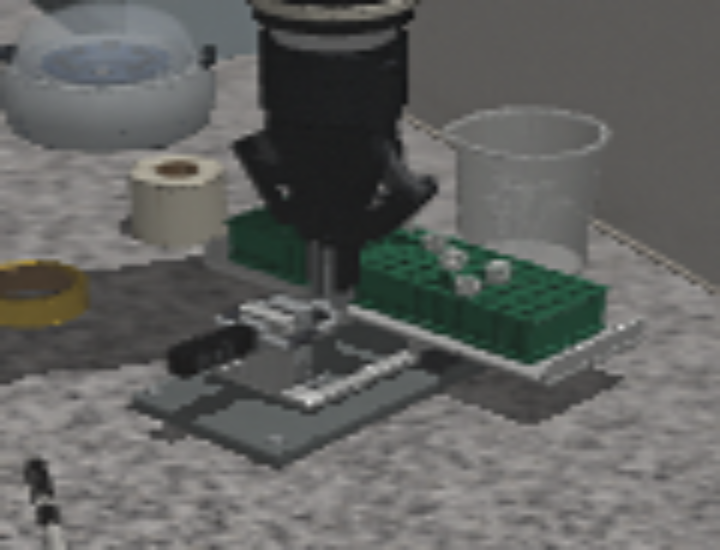

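3 N upward: the bar has met the nose. Now pressing straight down in small steps.

Emit:
servo_tool:
  offset:
    - [0,0,-0.0005]
    - [0,0,-0.0005]
    - [0,0,0]
  turn: [0,0,0]

```text
time_s: 22.33
tool_pos: [574.9, 110.2, 64.1]
ee_rot: [0.0, 0.986, 0.166, 0.0]
contact_force: [-0.2, 0.3, 5.1]
finger_gap: -0.0
```

Emit:
servo_tool:
  offset:
    - [0,0,-0.0005]
    - [0,0,-0.0005]
    - [0,0,0]
  turn: [0,0,0]

```text
time_s: 22.58
tool_pos: [575.3, 110.2, 63.2]
ee_rot: [-0.0, 0.986, 0.166, 0.001]
contact_force: [1.1, 0.4, 3.7]
finger_gap: -0.1
```

Emit:
servo_tool:
  offset:
    - [0,0,-0.0006]
    - [0,0,-0.0006]
    - [0,0,0]
  turn: [0,0,0]

```text
time_s: 22.83
tool_pos: [574.9, 110.2, 61.7]
ee_rot: [-0.0, 0.986, 0.166, 0.0]
contact_force: [0.6, 0.2, 2.0]
finger_gap: 0.0
```

Emit:
servo_tool:
  offset:
    - [0,0,-0.0006]
    - [0,0,-0.0006]
    - [0,0,0]
  turn: [0,0,0]

```text
time_s: 23.08
tool_pos: [574.8, 110.1, 60.5]
ee_rot: [-0.0, 0.986, 0.166, 0.0]
contact_force: [0.4, -0.5, 2.1]
finger_gap: -0.1
```

Emit:
servo_tool:
  offset:
    - [0,0,-0.0006]
    - [0,0,-0.0006]
    - [0,0,-0.0006]
    - [0,0,0]
  turn: [0,0,0,0]

```text
time_s: 23.42
tool_pos: [574.7, 110.1, 58.6]
ee_rot: [0.0, 0.986, 0.166, -0.0]
contact_force: [1.9, -0.9, 2.0]
finger_gap: 0.1
```

Emit:
servo_tool:
  offset:
    - [0,0,-0.0006]
    - [0,0,-0.0006]
    - [0,0,0]
  turn: [0,0,0]

```text
time_s: 23.67
tool_pos: [574.5, 110.1, 57.4]
ee_rot: [-0.0, 0.986, 0.166, -0.0]
contact_force: [0.7, 0.7, 1.8]
finger_gap: -0.0
```

```bash
python3 - <<'E'
from st import *
import pickle
tc()
ci=W();im=r.get_image("wrist");cv2.imwrite("pics/w18.png",im);pickle.dump(ci,open("w18.pkl","wb"))
cv2.imwrite("pics/w18c.png",cv2.resize(im[170:310,250:400],None,fx=4.2,fy=4.2,interpolation=cv2.INTER_CUBIC))
im=r.get_image("scene");cv2.imwrite("pics/s18.png",cv2.resize(im[110:220,280:400],None,fx=6,fy=5))
E
```

```text
t 23.67 TCP along 55.70 across 0.25 z 57.40 F along 0.95 across 0.45 z 1.79 gap -0.0
```

View pics/w18c.png

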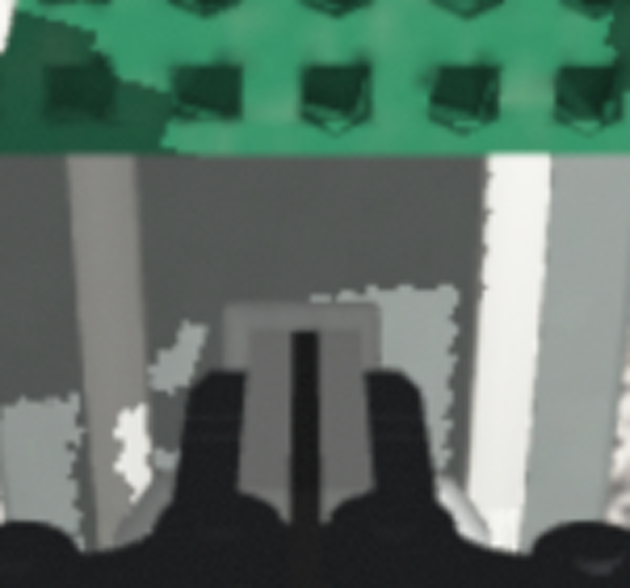

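View pics/s18.png

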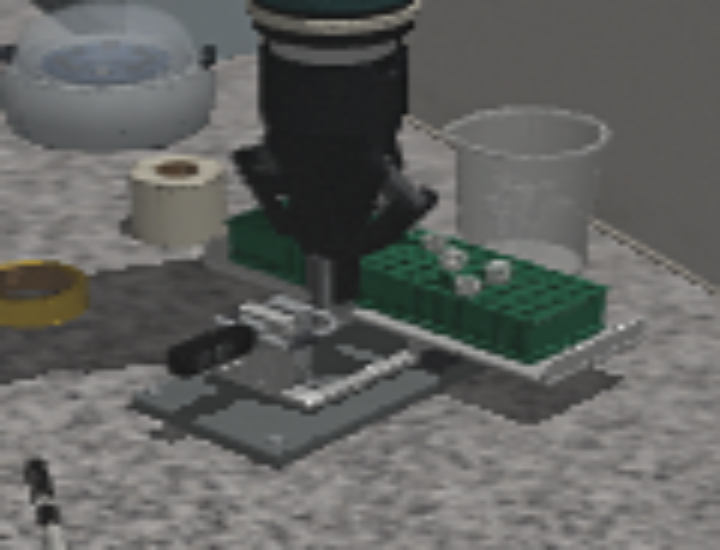

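Emit:
servo_tool:
  offset:
    - [0,0,-0.0006]
    - [0,0,-0.0006]
    - [0,0,-0.0006]
    - [0,0,0]
  turn: [0,0,0,0]

```text
time_s: 24.1
tool_pos: [574.6, 110.1, 55.6]
ee_rot: [-0.0, 0.986, 0.166, -0.0]
contact_force: [-0.7, -0.3, -0.5]
finger_gap: 0.0
```

Emit:
servo_tool:
  offset:
    - [0,0,-0.0006]
    - [0,0,-0.0006]
    - [0,0,0]
  turn: [0,0,0]

```text
time_s: 24.35
tool_pos: [574.7, 110.2, 54.5]
ee_rot: [-0.0, 0.986, 0.166, -0.0]
contact_force: [0.6, -0.4, -0.3]
finger_gap: 0.1
```

Emit:
servo_tool:
  offset:
    - [0,0,-0.0005]
    - [0,0,-0.0005]
    - [0,0,0]
  turn: [0,0,0]

```text
time_s: 24.6
tool_pos: [574.7, 110.2, 53.5]
ee_rot: [-0.0, 0.986, 0.166, -0.0]
contact_force: [-0.1, 0.2, -0.5]
finger_gap: 0.1
```

The force dropped to zero around z 56, which suggests a snap. I feel a little further for the stop.

Emit:
servo_tool:
  offset:
    - [0,0,-0.0005]
    - [0,0,-0.0005]
    - [0,0,0]
  turn: [0,0,0]

```text
time_s: 24.85
tool_pos: [574.7, 110.1, 52.6]
ee_rot: [0.0, 0.986, 0.166, -0.0]
contact_force: [-0.3, 0.4, 0.5]
finger_gap: 0.5
```

Emit:
servo_tool:
  offset:
    - [0,0,-0.0005]
    - [0,0,-0.0005]
    - [0,0,0]
  turn: [0,0,0]

```text
time_s: 25.1
tool_pos: [574.7, 110.1, 51.6]
ee_rot: [0.0, 0.986, 0.166, -0.0]
contact_force: [-0.1, 0.6, 1.5]
finger_gap: 0.2
```

```bash
python3 - <<'E'
from st import *
import pickle
tc()
ci=W();im=r.get_image("wrist");cv2.imwrite("pics/w19.png",im);pickle.dump(ci,open("w19.pkl","wb"))
cv2.imwrite("pics/w19c.png",cv2.resize(im[170:310,250:400],None,fx=4.2,fy=4.2,interpolation=cv2.INTER_CUBIC))
E
```

```text
t 25.10 TCP along 55.92 across 0.17 z 51.57 F along 0.10 across 0.55 z 1.46 gap 0.2
```

View pics/w19c.png

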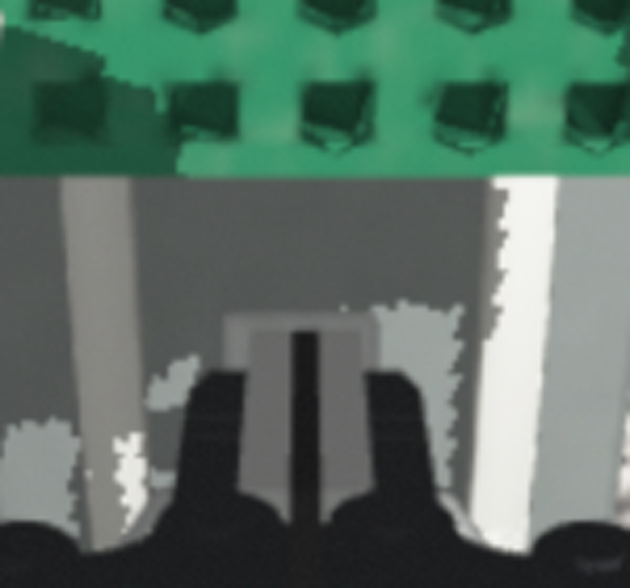

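Emit:
servo_tool:
  offset:
    - [0,0,-0.0005]
    - [0,0,0]
  turn: [0,0]

```text
time_s: 25.32
tool_pos: [574.8, 110.1, 51.1]
ee_rot: [0.0, 0.986, 0.166, 0.0]
contact_force: [-1.0, -0.8, 2.1]
finger_gap: -0.1
```

Emit:
servo_tool:
  offset:
    - [0,0,-0.0005]
    - [0,0,0]
  turn: [0,0]

```text
time_s: 25.48
tool_pos: [574.7, 110.1, 50.7]
ee_rot: [0.0, 0.986, 0.166, -0.0]
contact_force: [-0.7, -0.2, 4.4]
finger_gap: 0.1
```

Emit:
servo_tool:
  offset:
    - [0,0,-0.0005]
    - [0,0,0]
  turn: [0,0]

```text
time_s: 25.65
tool_pos: [574.7, 110.1, 50.2]
ee_rot: [0.0, 0.986, 0.166, 0.0]
contact_force: [-2.0, -1.0, 6.4]
finger_gap: -0.4
```

Emit:
servo_tool:
  offset:
    - [0,0,-0.0004]
    - [0,0,0]
  turn: [0,0]

```text
time_s: 25.82
tool_pos: [574.7, 110.1, 49.9]
ee_rot: [0.0, 0.986, 0.166, -0.0]
contact_force: [-4.0, -1.1, 8.0]
finger_gap: -0.4
```

Firm stop at 8 N. I lift off and look.

Emit:
servo_tool:
  offset:
    - [0,0,0.003]
    - [0,0,0.008]
    - [0,0,0.015]
    - [0,0,0.02]
    - [0,0,0.02]
    - [0,0,0.02]
    - [-0.015,-0.0052,0.005]
    - [-0.02,-0.007,0]
    - [-0.02,-0.007,0]
    - [-0.02,-0.007,0]
    - [-0.02,-0.007,0]
    - [0,0,0]
    - [0,0,0]
  turn: [0,0,0,0,0,0,0,0,0,0,0,0,0]

```text
time_s: 26.9
tool_pos: [479.5, 76.8, 141.5]
ee_rot: [0.0, 0.986, 0.166, 0.0]
contact_force: [1.2, 0.8, 0.0]
finger_gap: 0.0
```

```bash
python3 - <<'E'
from st import *
import pickle
tc()
ci=W();im=r.get_image("wrist");cv2.imwrite("pics/w20.png",im);pickle.dump(ci,open("w20.pkl","wb"))
cv2.imwrite("pics/w20c.png",cv2.resize(im[60:200,250:400],None,fx=4.2,fy=4.2,interpolation=cv2.INTER_CUBIC))
im=r.get_image("scene");cv2.imwrite("pics/s20.png",cv2.resize(im[110:220,280:400],None,fx=6,fy=5))
im=r.get_image("side");cv2.imwrite("pics/d20.png",cv2.resize(im[170:290,190:330],None,fx=5,fy=5))
E
```

```text
t 26.90 TCP along -45.02 across -0.08 z 141.46 F along 1.39 across 0.37 z 0.03 gap 0.0
```

View pics/w20c.png

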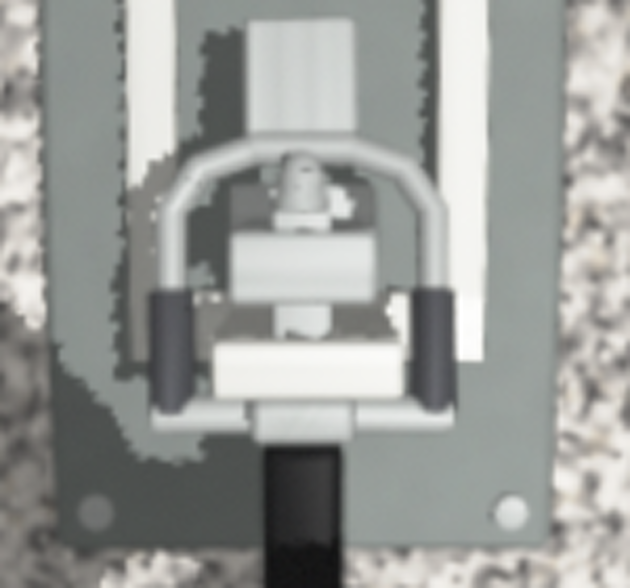

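View pics/s20.png

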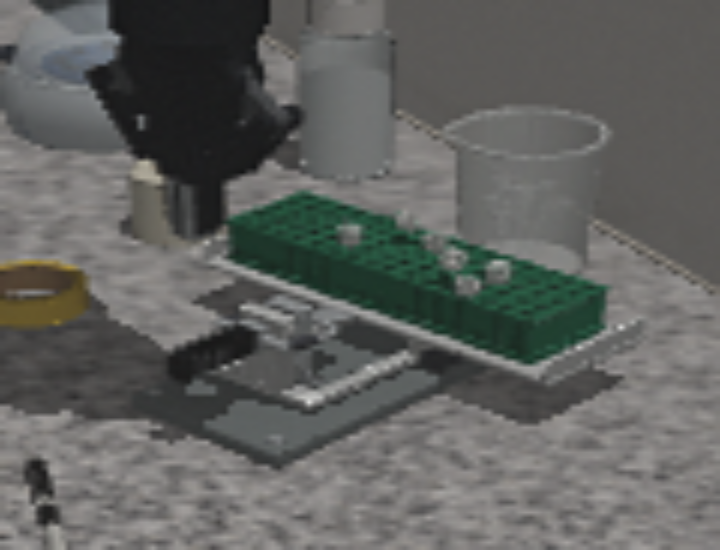

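View pics/d20.png

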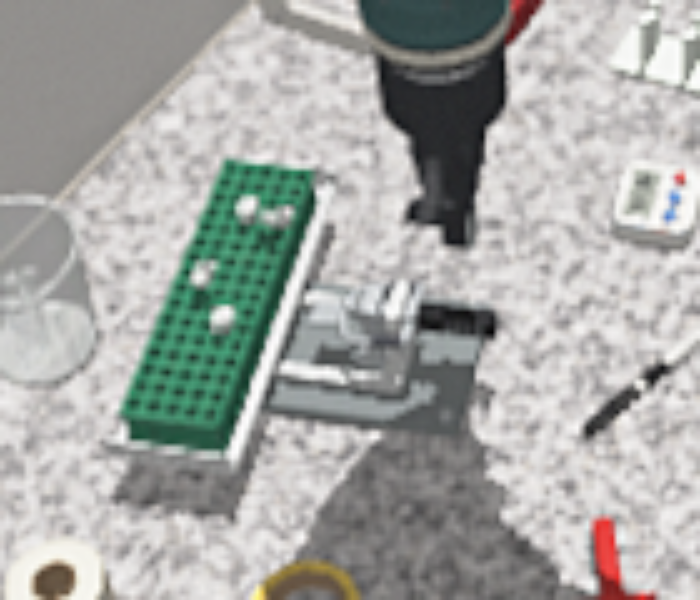

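The ring now lies flat with the nose end (crop (303,160)) above and behind its bar, the tab is forward, and the collar is flush on the platform eye. I check the angle numerically and enlarge the view.

```bash
python3 - <<'E'
from st import *
import pickle
A=pickle.load(open("w20.pkl","rb"))
elev(A,250+302/4.2,60+20/4.2,72,59.)
elev(A,250+302/4.2,60+131/4.2,50,59.)
def q(u,v,z):
    p=onz(A,250+u/4.2-.4,60+v/4.2-.4,z,True)[:2]-M; return "%.1f %.1f"%(p@ex,p@ey)
print("collar rear top",q(302,441,68.5),"eye front top",q(308,398,72),"collar/eye front vis",q(302,403,68.5),"nose end",q(300,150,59),"fixed c",q(303,240,72),"plat L/R",q(213,370,72),q(404,370,72))
im=cv2.imread("pics/w20.png");cv2.imwrite("pics/w20d.png",cv2.resize(im[85:125,295:350],None,fx=12,fy=12,interpolation=cv2.INTER_CUBIC))
E
```

```text
72 [65.21 40.21] elev -0.26 im 0.00
72 [59.48 92.4 ] elev 0.48 im 0.00
50 [44.15 46.67] elev -0.25 im 0.00
50 [43.51 73.63] elev 0.30 im 0.00
collar rear top -8.1 0.3 eye front top -0.1 -0.7 collar/eye front vis -1.6 0.3 nose end 40.9 0.7 fixed c 26.1 0.1 plat L/R 4.7 15.0 4.7 -16.5
```

View pics/w20d.png

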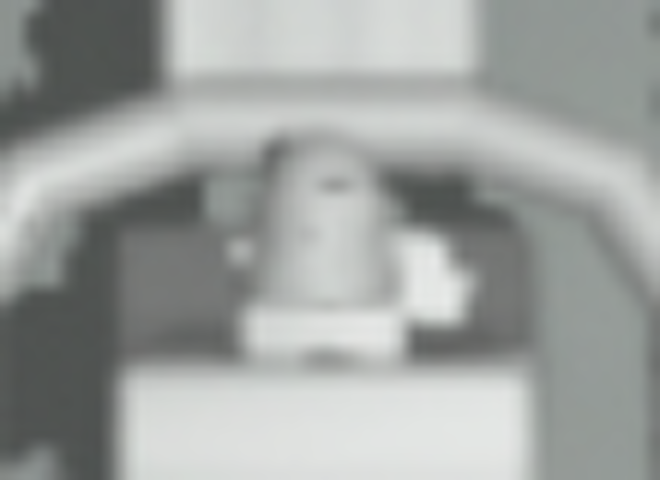

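Emit:
servo_tool:
  offset:
    - [0,0,0.01]
    - [0,0,0.01]
    - [0,0,0.01]
    - [0,0,0]
    - [0,0,0]
    - [0,0,0]
    - [0,0,0]
    - [0,0,0]
    - [0,0,0]
    - [0,0,0]
    - [0,0,0]
    - [0,0,0]
  turn: [0,0,0,0,0,0,0,0,0,0,0,0]
  hand: -1

```text
time_s: 28.05
tool_pos: [479.8, 76.9, 170.7]
ee_rot: [-0.0, 0.986, 0.166, -0.0]
contact_force: [0.5, -0.5, 0.4]
finger_gap: 85.4
```

```bash
python3 - <<'E'
from st import *
tc()
im=r.get_image("wrist");cv2.imwrite("pics/w21.png",im)
E
```

```text
t 28.05 TCP along -44.70 across -0.03 z 170.69 F along 0.33 across -0.61 z 0.37 gap 85.4
```

View pics/w21.png

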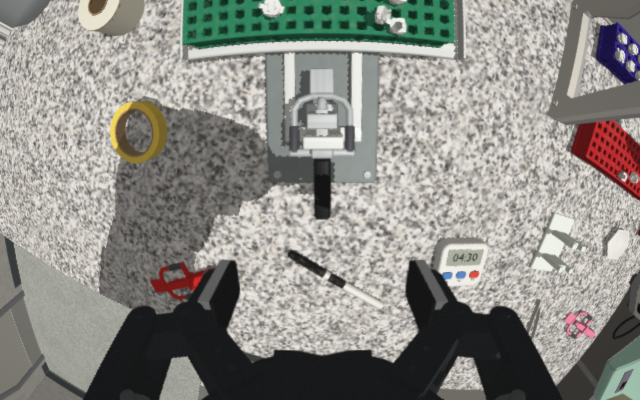

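The ring is still down at (322,108) a second later. The pin is home, the bystanders are undisturbed and the gripper is open and clear. Handing in.

```bash
python3 -c "
from cell import r
print(r.job_done())"
```

```text
the job is handed in; nothing more can be done
None
```

The platform is locked to its base: the pin is through both eyes with its collar home, and the ring has snapped past the nose. I handed in at 28 s, with the gripper open and clear of everything.

- **Pin:** I took the black-handled pin from the white cradle. The platform eye stood about 4 mm off to one side. I entered it with almost no force, slid it into line (about 1 N measured) and went on through the fixed eye. The collar met the eye at about 4 N, and pressing to 9 N moved it no further.
- **Ring:** After letting go of the pin, I pushed the tab down its arc with shut fingers. It met the nose at 3–5 N, the force then fell to zero, and I felt a firm stop at 8 N with the tab about 51 mm above the bench.
- **Last checks:** The final close view shows the nose end above the ring's bar and the collar flush, its rear edge 8.1 mm behind the eye front. About a second after I lifted off, the ring was still down and the other things in view looked undisturbed. Wrist force at that point read only noise.
- **What disagreed:** The handle looked about 10 mm shorter behind the collar than the description says, so I placed the grip by the collar. The ring angle read from the picture came out about 0.1 rad below the expected stop, probably because the pin settled lower in its holes and the calibration is only good to about 2 mm. I judged the lock by the bar-and-nose view and the felt stop.

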